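# Hook the filter cassette under the lip, swing it down and latch it

## Robot

A 7-joint arm with a two-finger parallel gripper is mounted at the origin on a cart in front of the work surface, level with it; the furniture and walls round the work are solid. World frame = base frame: x ahead of the robot, y to its left, z up, the work surface at z = 0. Lengths are in mm, angles in rad, forces in N, time in s.
With the tool pointing down it reaches from about 350 to 900 mm from the base axis. Payload 7.2 kg.
Tool frame: the origin (TCP) lies at the very end of the fingers, on their centre line; the grasp point (between the pads) lies 19 mm behind it (env.hold_point_z is the distance from the TCP to the grasp point, in mm); z points along the fingers, y is the direction in which the jaws open and shut (so a half turn about z gives the same grasp; the last joint's range is limited). The gripper opens to 85 mm and grips with 20 to 120 N. Pads are 22 mm wide; open, the fingers measure 114 mm over their backs; the gripper's body (76 mm by 85 mm) begins 54 mm behind the grasp point. The pads swing forward as they close: fully open they stand 13 mm farther back than shut.
Start: joints at [-0.068, 0.411, -0.013, 1.596, 0.006, 1.134, -0.082], TCP at [625.003, -0.011, 231.297] pointing down, gripper open.
Joint ranges: [-2.95, 2.95], [-0.29, 1.99], [-1.47, 1.44], [0.14, 2.54], [-1.03, 4.17], [0.13, 1.85], [-2.86, 2.86]. Speed limits (rad/s): [2.39, 2.39, 3.01, 3.01, 3.14, 3.14, 3.14].

## Interface

Orientations are given as a unit quaternion [w, x, y, z].
In Python, from station import status, optics, ticket, env gives the robot as it stands.
- The arm moves only by the tool apply_moves, never from a script. Its argument "commands" is text: rows parted by semicolons, each of 7 numbers parted by spaces: the shift along the tool's x, y, z in m, then the turn, a rotation vector about the tool's x, y, z in degrees, then the closure, from 0 (fully open) to 1 (shut). A call has 1 to 20 rows; each row is the pose to reach, as a shift and turn from the pose commanded when the call began, along the tool's axes at that moment; what a row does not reach only later rows make up. A row lasts 1/8 s, in which the tool goes at most 62.5 mm and 10.7 degrees, less where a joint would pass 70% of its speed; a pose out of reach is approached as far as the arm can. A call with a gripper value outside its range is refused whole. The fingers move at their own pace and stop on an object; "grip_force" is the grip in N (left out, the last holds). Time passes only in rows, so rows that repeat a pose let the fingers close. It gives the time, the measured TCP pose, the force and the opening at its end, in the units of the state.
- status.get_state(): the state, without advancing time (a new reading comes with each control period).
- optics.read_camera(name): name is "scene" or "side" or "wrist"; returns a dict with "image" (480x640x3 uint8, red, green, blue), "fx", "fy", "cx", "cy" (pixels), "k1" (the pictures are not rectified: a ray, as slopes to the right and down, at radius r is drawn at 1 + k1 r^2 times it, then the intrinsics apply), "origin" and "attitude" of the camera in the world; the wrist camera has in their place "mount" (4x4, takes a point from camera to tool coordinates, whose origin is the TCP and whose axes are the flange's). Camera axes: x right, y up, looking along -z (the intrinsics and any distortion apply to the point x, -y, -z); pixel columns grow to the right and rows downward; lengths in mm; the calibration is good to about 2 mm. A picture is of the moment at which its call begins: read the wrist's pose just before it. There is no depth.
- ticket.hand_in(): hands the job in, once; it reports no verdict.
The state is a dict: "time": time; "q": joint angles; "qd": joint speeds; "tau": joint torques, N m; "eef_pos": TCP position; "tool_rot": TCP orientation; "force": force on the tool from outside, world axes, zero at the start; "wrist_torque": the same for the moment, N m; "width": finger opening in mm.
Only numpy, scipy, OpenCV 4.12 (cv2) and the standard library are available. Lean on these libraries where they do the work, as an engineer would, in place of code of your own. Each camera call takes 0.05 s, during which the arm holds its last target.

## Task

Fit the filter cassette into the grey filter seat: hook the cassette's thin front tongue under the steel lip at the end of the seat away from the latch, swing the cassette down until it lies flat and fully home in the well, then push the red-knobbed slide latch fully forward over its rear edge. Let go, and leave the beaker, the carton and the sieve ring where they stand.

Things in the scene. Friction and masses are not known exactly. Their poses are not given: they have to be found in the camera images.
- seat: Fixed grey filter seat, an open-topped box. Origin: on the worktop under the well; +x points from the latch end to the steel lip (roughly to the right, world -y), z up. In mm in its frame: well floor z 6; well x -42 (near wall, 10 thick) to 60 (far wall), y -48 to 48; wall tops z 24. Latch block outside the near wall, x -114 to -52. Cassette home: underside on the floor, tongue edge at x 56 to 60.
- lip_edge (a point): Middle of the lower free edge of the seat's steel lip, at seat (47, 0, 20) mm, i.e. 14 mm above the well floor; axes as the seat. The lip is fixed and covers the far 13 mm of the well over its full width (to the far wall at x 60); its underside slopes down to about 11 mm above the floor at the far wall; its top is at most 26 mm above the worktop.
- cassette_grip (a point): Centre of the blue handle fin of the loose filter cassette (0.17 to 0.35 kg, aluminium frame, white pleats). Body 80 (x) by 90 (y) by 18 (z) mm. Fin centred on it (mass centre within 8 mm), 12 thick (x), 44 wide (y), 18 to 51 mm above the underside; this point is 35 above the underside. x toward the tongue, z up. Starts flat on the worktop, handle up. Clearance in the well: 2 mm each end, 3 mm each side.
- cassette_tongue (a point): Middle of the front bottom edge of the cassette's tongue: 58 mm in +x from and 35 mm below cassette_grip, same axes. The tongue is a flat plate projecting 18 mm in +x from the body, 84 wide, 7 thick, level with the underside.
- latch (a joint): Slide latch on the seat, m: 0 = fully back (open), 0.030 = fully forward (closed); slides along the seat's +x, stays where left, resists with about 1.5 N, hard stop at the end. Its steel plate (50 wide, 26.5 to 32.5 mm above the worktop, front edge at seat x = -58 mm at 0) passes just over a cassette that is home and overlaps its rear edge by about 12 mm when closed.
- latch_knob (a point): Centre of the red upright knob on the latch: 12 mm thick (seat x), 34 wide (seat y), 30 high; this point is 46.5 mm above the worktop, at seat x = -92 mm when the latch is at 0. Axes as the seat.
- beaker: Clear plastic beaker, 72 mm across, 88 high, beyond the work; origin centre of its underside. Leave alone. Note also the fixed tall equipment: a dark drum and a feeder above it on the left of the worktop (world y above 0.07, x above 0.45), and a grey post 0.25 m high at world (0.64, -0.02); draw the arm in before swinging past them.
- carton: Small carton 43x62x30 mm; origin centre of its underside. Leave alone.
- sieve: Dark grey open ring, 68 mm across, 28 high; origin centre of its underside. Leave alone.

How it is judged:
By the outcome, as a careful person would: the job done as asked, in the order asked, and still so for the second after the job is handed in, with the robot touching nothing.
It also fails if it takes over 54 s, if anything falls off the work surface, if the arm or the gripper's body presses on something with over 40 N, if the wrist force passes 120 N, or if a joint passes its speed limit or range.

## Working session

There is one attempt and no reset: what is moved stays moved. The work goes in short steps, Python scripts to look and compute and a tool call to move; the robot and the scene stay as the last step left them, time stands still between calls to the robot, and variables do not carry over. Pictures are saved under pics/ and viewed, and the job is handed in when it is done.

Besides the shell and the picture viewer there is one more tool, called after "Emit:" as name(argument=value, ...), one argument or row to a line, values as JSON. apply_moves: Moves the arm, as the interface text tells. Its arguments: {"type":"object","properties":{"commands":{"type":"string"},"grip_force":{"type":"number"}},"required":["commands"]}

```bash
ls; mkdir -p pics; cat > h.py <<'E'
import numpy as np, cv2
from station import status, optics, ticket, env
from scipy.spatial.transform import Rotation as R
def rot(q): return R.from_quat([q[1],q[2],q[3],q[0]]).as_matrix()
def cam(name):
    s=status.get_state(); c=optics.read_camera(name)
    if 'mount' in c:
        T=np.eye(4);T[:3,:3]=rot(s['tool_rot']);T[:3,3]=s['eef_pos']
        M=T@np.array(c['mount']); c['Rm']=M[:3,:3]; c['o']=M[:3,3]
    else:
        a=np.array(c['attitude']); c['Rm']=rot(a) if a.size==4 else a.reshape(3,3); c['o']=np.array(c['origin'],float)
    return c
def ray(c,u,v):
    K=np.array([[c['fx'],0,c['cx']],[0,c['fy'],c['cy']],[0,0,1.]])
    p=np.array([(u-c['cx'])/c['fx'],(v-c['cy'])/c['fy']]); d=p.copy()
    for _ in range(20): d=p/(1+c['k1']*(d@d))
    w=c['Rm']@np.array([d[0],-d[1],-1.]); return c['o'],w/np.linalg.norm(w)
def onz(c,u,v,z):
    o,w=ray(c,u,v); return o+w*(z-o[2])/w[2]
def proj(c,P):
    p=c['Rm'].T@(np.array(P,float)-c['o']); x,y=p[0]/-p[2],-p[1]/-p[2]
    f=1+c['k1']*(x*x+y*y); return np.array([c['fx']*x*f+c['cx'],c['fy']*y*f+c['cy']])
def save(c,n): cv2.imwrite('pics/'+n+'.png',cv2.cvtColor(c['image'],cv2.COLOR_RGB2BGR))
E
python3 - <<'E'
from h import *
s=status.get_state();print(s)
for n in ['scene','side','wrist']:
    c=cam(n);save(c,n+'0');print(n,c['o'],c['Rm'].round(3).tolist(),c['fx'],c['cx'],c['cy'],c['k1'])
E
```

```text
pics
{'time': 0.0, 'q': array([-0.06820101,  0.4118721 , -0.01270966,  1.59707516,  0.00558857,
        1.13431616, -0.08221563]), 'qd': array([-0.00010172, -0.00024465,  0.0015169 ,  0.00186347, -0.00021323,
        0.00054124,  0.00035207]), 'tau': array([-1.18789325e-03, -6.00636005e+01,  6.81361444e-01, -2.99419034e+01,
        1.37590774e-02,  1.04116063e-02,  2.51732433e-05]), 'eef_pos': array([ 6.24482748e+02, -4.05185196e-02,  2.30457680e+02]), 'tool_rot': array([-5.39010670e-04,  7.07105425e-01,  7.07107664e-01, -6.14830094e-04]), 'force': array([ 0.14735438, -0.15045922,  0.61580947]), 'wrist_torque': array([ 0.03630779, -0.01131037,  0.00480142]), 'width': 85.24479312051659}
scene [ 56.91702266 280.95686183 607.1921535 ] [[-0.62, 0.473, -0.626], [-0.785, -0.371, 0.497], [0.002, 0.799, 0.601]] 564.3508715836639 321.4719457504535 232.74529585043243 0.012586934658993213
side [339.01263878 424.34231945 610.41543811] [[-0.878, 0.309, -0.366], [-0.479, -0.569, 0.669], [-0.001, 0.762, 0.647]] 566.914523723041 318.5899124148465 233.79689231625662 -0.005829534839339914
wrist [623.4135152   77.93764502 372.51507032] [[1.0, -0.0, 0.001], [-0.0, 0.953, 0.302], [-0.001, -0.302, 0.953]] 337.31720893996993 317.31363161876754 236.11574075078215 -0.007426281979003402
```

View pics/scene0.png

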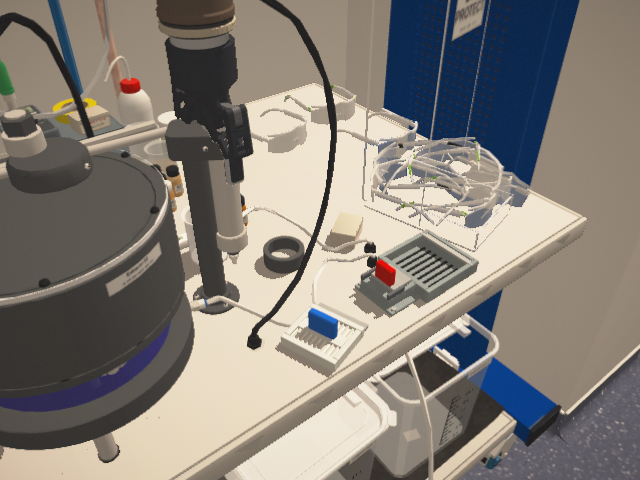

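View pics/side0.png

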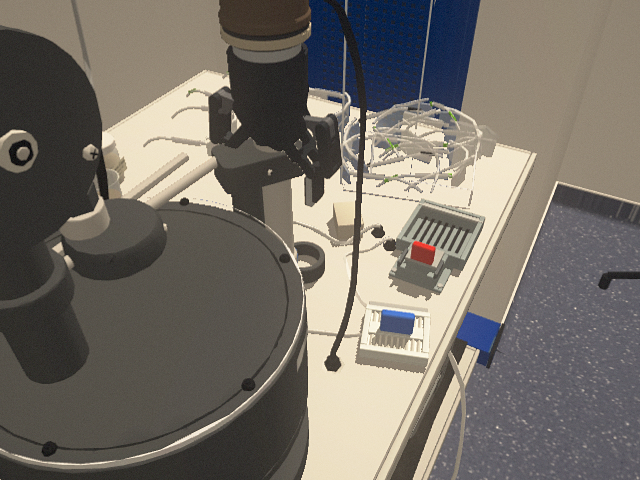

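View pics/wrist0.png

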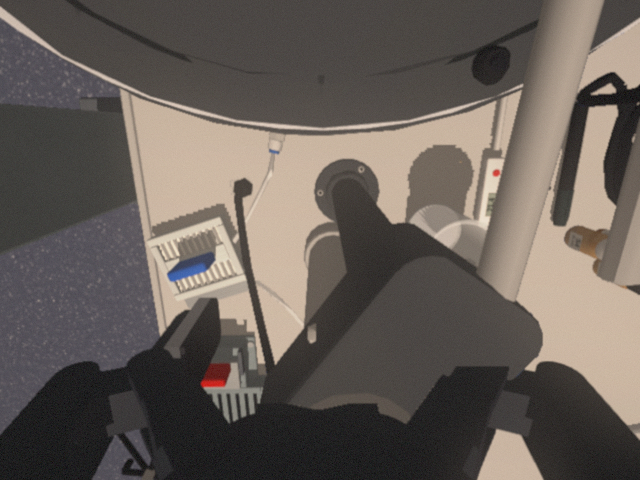

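The cassette, with its blue fin, is at scene (325,335) and side (397,325). The seat is at scene (420,270), with the red knob at (385,272). The carton and ring stand beyond both. The wrist view has the cassette at (195,262). Next I'll enlarge crops to pick corners.

```bash
python3 - <<'E'
import cv2
a=cv2.imread('pics/scene0.png')[220:380,270:490];b=cv2.imread('pics/side0.png')[190:380,345:495];w=cv2.imread('pics/wrist0.png')[200:430,130:290]
cv2.imwrite('pics/a1.png',cv2.resize(a,None,fx=3.6,fy=3.6,interpolation=cv2.INTER_CUBIC))
cv2.imwrite('pics/b1.png',cv2.resize(b,None,fx=3.1,fy=3.1,interpolation=cv2.INTER_CUBIC))
cv2.imwrite('pics/w1.png',cv2.resize(w,None,fx=2.6,fy=2.6,interpolation=cv2.INTER_CUBIC))
E
```

```text
(no output)
```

View pics/a1.png

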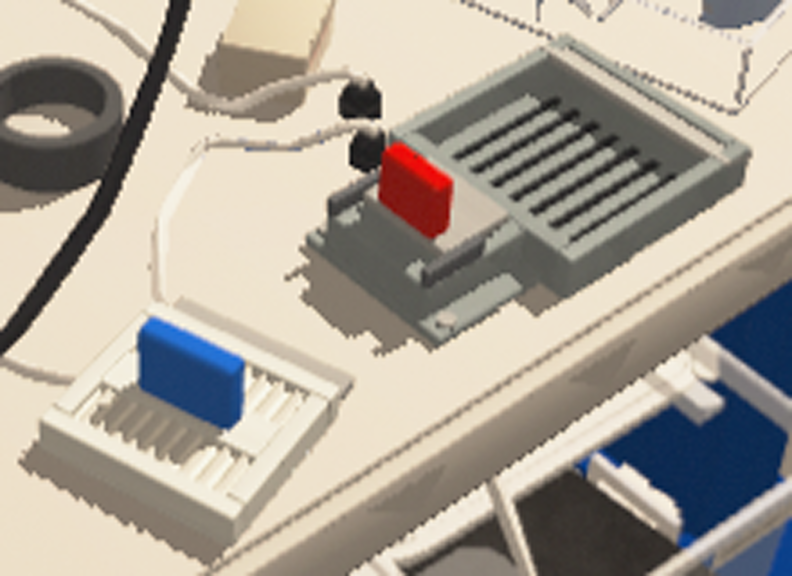

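View pics/b1.png

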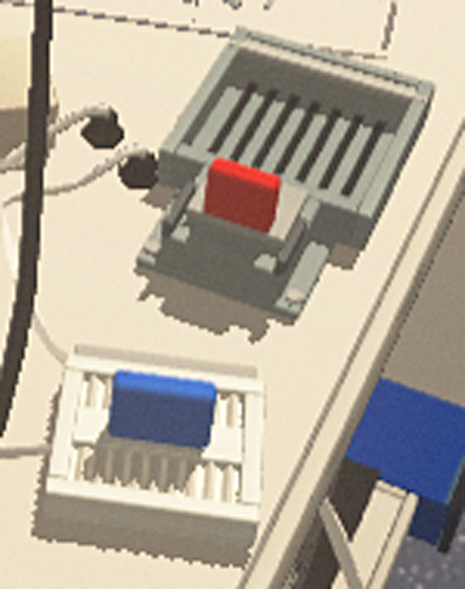

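View pics/w1.png

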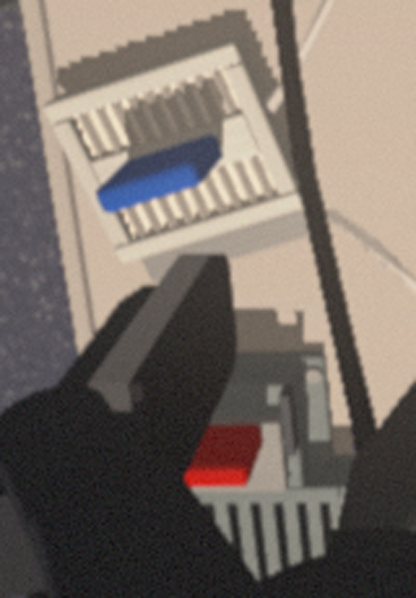

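```bash
python3 - <<'E'
from h import *
sc,sd,wr=cam('scene'),cam('side'),cam('wrist')
A=lambda x,y:(x/3.6+270-.36,y/3.6+220-.36)
B=lambda x,y:(x/3.1+345-.34,y/3.1+190-.34)
W=lambda x,y:(x/2.6+130-.3,y/2.6+200-.3)
def show(t,c,f,pts,z):
    print(t,[onz(c,*f(*p),z)[:2].round(1).tolist() for p in pts])
# cassette top z=18: rear-left, rear-right, front-right, front-left (rough)
show('cas scene',sc,A,[(42,420),(232,515),(328,403),(160,310)],18)
show('cas side',sd,B,[(48,485),(258,520),(263,370),(72,350)],18)
show('cas wrist',wr,W,[(235,48),(48,103),(122,260),(300,208)],18)
for n,c in (('sc',sc),('sd',sd),('wr',wr)):
    hsv=cv2.cvtColor(c['image'],cv2.COLOR_RGB2HSV)
    for nm,m in (('blue',cv2.inRange(hsv,(105,120,30),(125,255,255))),('red',cv2.inRange(hsv,(0,150,60),(6,255,255)))):
        cs,_=cv2.findContours(m,cv2.RETR_EXTERNAL,cv2.CHAIN_APPROX_NONE)
        for k in cs:
            if 120<cv2.contourArea(k)<2500: print(n,nm,cv2.boundingRect(k),cv2.approxPolyDP(k,2,True)[:,0].tolist())
def tri(c1,p1,c2,p2):
    o1,w1=ray(c1,*p1);o2,w2=ray(c2,*p2)
    s=np.linalg.lstsq(np.c_[w1,-w2],o2-o1,rcond=None)[0];a=o1+s[0]*w1;b=o2+s[1]*w2
    return ((a+b)/2).round(1),np.linalg.norm(a-b).round(1)
print('cable end',tri(sc,(254,341),sd,(333,363)))
print('cable end w',tri(sc,(254,341),wr,(243,187)))
# seat outer top z=24: corners
show('seat scene',sc,A,[(395,135),(572,262),(748,150),(562,38)],24)
show('seat side',sd,B,[(165,150),(365,215),(433,90),(240,32)],24)
E
```

```text
cas scene [[516.5, -12.6], [434.7, -40.8], [454.6, -105.6], [536.1, -85.5]]
cas side [[517.3, -14.1], [433.1, -39.3], [460.2, -119.1], [540.9, -89.1]]
cas wrist [[517.8, -14.0], [435.7, -38.2], [457.9, -112.9], [540.2, -87.1]]
sc blue (436, 326, 53, 46) [[470, 326], [467, 327], [472, 332], [463, 338], [456, 333], [436, 345], [441, 349], [445, 348], [460, 361], [458, 371], [486, 353], [488, 341]]
sc blue (0, 325, 169, 86) [[168, 325], [146, 349], [120, 368], [116, 374], [100, 377], [100, 390], [91, 389], [88, 382], [79, 387], [41, 397], [40, 395], [30, 398], [3, 398], [0, 405], [21, 410], [49, 410], [99, 396], [102, 392], [103, 394], [104, 391], [105, 393], [126, 381], [152, 358], [162, 344]]
sc blue (309, 308, 29, 31) [[312, 308], [309, 311], [309, 327], [333, 338], [336, 335], [337, 320]]
sc blue (468, 290, 34, 41) [[501, 290], [468, 312], [490, 330]]
sc red (375, 260, 21, 26) [[379, 260], [376, 262], [375, 274], [390, 285], [394, 282], [395, 270]]
sc red (120, 78, 20, 16) [[138, 80], [123, 79], [120, 82], [121, 89], [128, 93], [137, 91]]
sd blue (457, 312, 43, 41) [[467, 312], [457
[... 284 characters left out ...]
85], [346, 90], [352, 97], [350, 105], [358, 107], [357, 94], [352, 94], [356, 91], [356, 87], [352, 86], [356, 83], [353, 78], [355, 72], [349, 52]]
sd red (411, 241, 24, 24) [[415, 241], [411, 257], [430, 264], [434, 247]]
wr blue (168, 263, 38, 18) [[205, 267], [200, 263], [170, 272], [168, 276], [174, 280], [204, 270]]
wr red (200, 364, 30, 24) [[228, 364], [210, 365], [200, 382], [202, 387], [223, 385], [229, 369]]
cable end (array([540.1,  18.6,   7.7]), np.float64(2.2))
cable end w (array([542.2,  17.5,   6.3]), np.float64(1.1))
seat scene [[554.4, -233.9], [447.2, -234.9], [449.1, -350.9], [558.6, -347.2]]
seat side [[555.3, -232.2], [450.4, -233.7], [448.8, -345.7], [557.4, -345.0]]
```

```bash
python3 - <<'E'
from h import *
sc,sd=cam('scene'),cam('side')
S=np.array([(325,0),(340,18),(350,35),(362,100),(363,130),(362,160),(358,240),(350,300),(340,345),(333,363)],float)
t=np.linspace(0,1,400);i=np.linspace(0,len(S)-1,400)
S2=np.c_[np.interp(i,range(len(S)),S[:,0]),np.interp(i,range(len(S)),S[:,1])]
for p in [(325,70),(333,110),(331,150),(322,200),(310,250),(296,290),(270,325)]:
    o1,w1=ray(sc,*p);best=None
    for q in S2:
        o2,w2=ray(sd,*q);s=np.linalg.lstsq(np.c_[w1,-w2],o2-o1,rcond=None)[0]
        a=o1+s[0]*w1;b=o2+s[1]*w2;d=np.linalg.norm(a-b)
        if best is None or d<best[0]:best=(d,(a+b)/2,q)
    print(p,best[0].round(1),best[1].round(0),best[2].round(0))
E
```

```text
(325, 70) 0.8 [ 614. -166.  335.] [354.  56.]
(333, 110) 0.6 [ 603. -172.  281.] [362.  99.]
(331, 150) 0.2 [ 595. -162.  227.] [363. 141.]
(322, 200) 0.4 [ 583. -137.  160.] [360. 195.]
(310, 250) 0.7 [ 569. -104.   94.] [357. 249.]
(296, 290) 0.6 [560. -70.  41.] [351. 295.]
(270, 325) 0.1 [544. -12.  18.] [341. 339.]
```

The scene, side and wrist views agree: the cassette body centre is about (488,-63), with its x-axis at about -72.5°. The seat origin is about (502,-286), with its x-axis near -90°. A black cable hangs from (614,-166,335) down to (540,18,7), so I'll stay at lower x. First I'll lift, draw in, and turn the camera to the robot side for a view of both parts.

Emit:
apply_moves(
  commands="0 0 -0.04 0 0 0 0; 0 0 -0.07 0 0 0 0; 0 -0.05 -0.07 0 0 -9 0; 0 -0.1 -0.07 0 0 -18 0; -0.02 -0.15 -0.06 0 0 -27 0; -0.05 -0.18 -0.06 0 0 -36 0; -0.08 -0.195 -0.06 0 0 -45 0; -0.11 -0.195 -0.06 0 0 -54 0; -0.14 -0.195 -0.06 0 0 -63 0; -0.17 -0.195 -0.06 0 0 -72 0; -0.17 -0.195 -0.06 0 0 -81 0; -0.17 -0.195 -0.06 0 0 -90 0; -0.17 -0.195 -0.06 0 0 -90 0; -0.17 -0.195 -0.06 0 0 -90 0",
)

```text
time: 2.15
eef_pos: [430.0, -169.9, 291.4]
tool_rot: [0.0, 0.002, 1.0, -0.0]
force: [0.4, -0.4, -0.9]
width: 85.1
```

```bash
python3 - <<'E'
from h import *
s=status.get_state();print(s['time'],s['eef_pos'].round(1),s['q'].round(2),s['force'].round(1),rot(s['tool_rot']).round(3).tolist())
c=cam('wrist');save(c,'wrist1')
np.save('w1meta.npy',np.r_[c['o'],c['Rm'].ravel()])
E
```

```text
2.15 [ 430.  -169.9  291.4] [ 0.25  0.08  0.02  1.89 -0.    1.18  1.84] [ 0.4 -0.4 -0.9] [[-1.0, 0.003, 0.0], [0.003, 1.0, -0.0], [-0.0, -0.0, -1.0]]
```

View pics/wrist1.png

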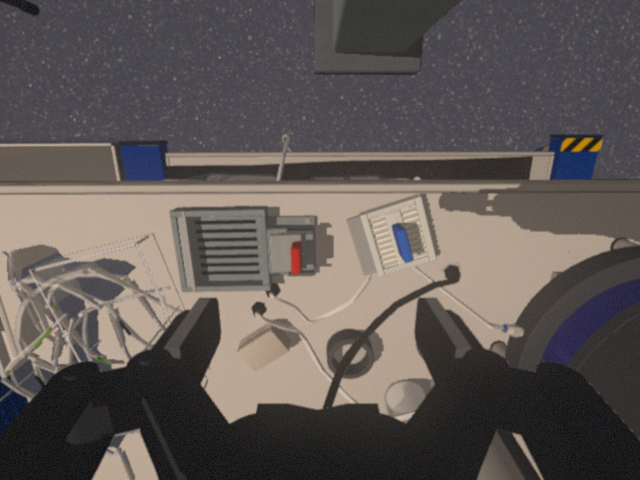

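Seat at image (245,248) with the lip on its left and the red knob at (297,258). Cassette at (393,237), tongue towards the seat. Enlarging for corners.

```bash
python3 - <<'E'
import cv2
a=cv2.imread('pics/wrist1.png')[190:310,155:335];b=cv2.imread('pics/wrist1.png')[185:290,335:450]
cv2.imwrite('pics/s2.png',cv2.resize(a,None,fx=4.4,fy=4.4,interpolation=cv2.INTER_CUBIC))
cv2.imwrite('pics/c2.png',cv2.resize(b,None,fx=5,fy=5,interpolation=cv2.INTER_CUBIC))
E
```

```text
(no output)
```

View pics/s2.png

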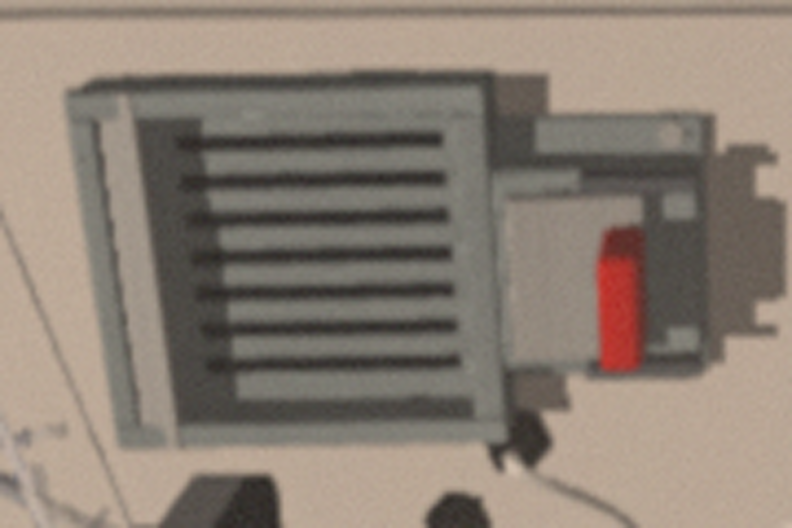

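View pics/c2.png

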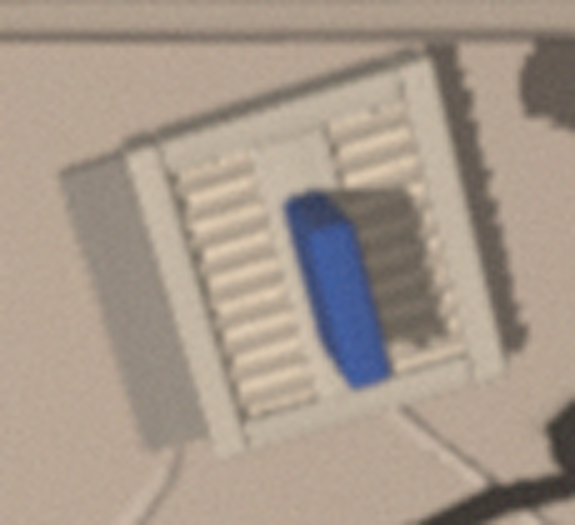

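```bash
cat >> h.py <<'E'
def old(name,img):
    m=np.load(name); c=optics.read_camera('wrist'); c['o']=m[:3];c['Rm']=m[3:].reshape(3,3); c['image']=cv2.cvtColor(cv2.imread(img),cv2.COLOR_BGR2RGB); return c
E
python3 - <<'E'
from h import *
c=old('w1meta.npy','pics/wrist1.png')
A=lambda x,y:(x/4.4+155-.39,y/4.4+190-.39)
B=lambda x,y:(x/5+335-.4,y/5+185-.4)
def show(t,f,pts,z):
    P=np.array([onz(c,*f(*p),z)[:2] for p in pts]);print(t,P.round(1).tolist(),'mean',P.mean(0).round(1));return P
show('seat outer top',A,[(68,90),(492,76),(508,438),(120,446)],24)
show('near wall inner z24',A,[(446,112),(474,415)],24)
show('lip free edge top z26',A,[(135,105),(177,445)],26)
show('well side edges z24 robotside',A,[(200,118),(440,112)],24)
show('well side edges z24 far',A,[(180,424),(472,415)],24)
show('latch plate front z32.5',A,[(500,197),(508,367)],32.5)
show('knob top',A,[(598,260),(640,258),(643,370),(602,370)],61.5)
show('slots floor z6',A,[(183,143),(440,138),(210,366),(460,360)],6)
P=show('cas top',B,[(425,48),(505,372),(230,455),(125,152)],18)
Q=show('tongue z7 front',B,[(60,177),(150,452)],7)
Q=show('fin top',B,[(290,205),(340,198),(390,372),(350,388)],51)
hsv=cv2.cvtColor(c['image'],cv2.COLOR_RGB2HSV)
for nm,m,z in (('blue',cv2.inRange(hsv,(100,120,120),(125,255,255)),51),('red',cv2.inRange(hsv,(0,150,160),(6,255,255)),61.5)):
    m[:185]=0;m[310:]=0
    k=max(cv2.findContours(m,0,cv2.CHAIN_APPROX_NONE)[0],key=cv2.contourArea)
    W=np.array([onz(c,*p[0],z)[:2] for p in k],np.float32); print(nm,cv2.minAreaRect(W))
E
```

```text
seat outer top [[446.7, -352.5], [443.2, -232.3], [555.9, -233.0], [558.2, -351.8]] mean [ 501.  -292.4]
near wall inner z24 [[453.6, -245.9], [548.1, -243.0]] mean [ 500.8 -244.4]
lip free edge top z26 [[450.7, -333.2], [556.9, -333.5]] mean [ 503.8 -333.3]
well side edges z24 robotside [[455.1, -316.0], [453.6, -247.6]] mean [ 454.3 -281.8]
well side edges z24 far [[550.8, -332.5], [548.1, -243.6]] mean [ 549.5 -288. ]
latch plate front z32.5 [[476.3, -230.5], [528.6, -230.6]] mean [ 502.4 -230.5]
knob top [[484.9, -200.8], [484.3, -189.6], [516.8, -189.4], [516.7, -200.6]] mean [ 500.7 -195.1]
slots floor z6 [[467.3, -328.3], [466.0, -251.5], [539.6, -328.0], [537.9, -249.6]] mean [ 502.7 -289.4]
cas top [[429.1, -41.9], [515.7, -13.1], [539.3, -84.6], [455.5, -115.7]] mean [484.9 -63.8]
tongue z7 front [[464.9, -131.0], [543.3, -104.4]] mean [ 504.1 -117.7]
fin top [[460.2, -80.6], [458.5, -68.9], [502.5, -53.5], [506.7, -62.9]] mean [482.  -66.5]
blue ((485.04864501953125, -66.0523910522461), (40.983238220214844, 11.452560424804688), 19.196916580200195)
red ((500.5773620605469, -196.50103759765625), (8.292031288146973, 30.591163635253906), 88.79721069335938)
```

Seat origin is about (502,-286.6) with x-axis at about -88.8°. The sizes match: well 95 wide, lip edge to near wall 89. The cassette centre is about (486,-64) at about -72°. Moving to a pre-grasp above the fin.

Emit:
apply_moves(
  commands="-0.02 0.04 0.03 0 0 -6 0; -0.04 0.08 0.06 0 0 -12 0; -0.056 0.106 0.1 0 0 -18 0; -0.056 0.106 0.15 0 0 -18 0; -0.056 0.106 0.19 0 0 -18 0; -0.056 0.106 0.21 0 0 -18 0; -0.056 0.106 0.21 0 0 -18 0; -0.056 0.106 0.21 0 0 -18 0",
)

```text
time: 3.25
eef_pos: [486.7, -64.0, 82.1]
tool_rot: [0.001, -0.156, 0.988, -0.0]
force: [0.7, 0.1, 0.5]
width: 85.4
```

```bash
python3 - <<'E'
from h import *
s=status.get_state();print(s['time'],s['eef_pos'].round(1),s['force'].round(1),rot(s['tool_rot']).round(3).tolist())
for n in ('wrist','scene','side'):
    c=cam(n)
    if n=='wrist': save(c,'wrist2'); print(proj(c,s['eef_pos']))
    else:
        p=proj(c,[486,-64,50]).astype(int);k=c['image'][p[1]-60:p[1]+60,p[0]-70:p[0]+70];cv2.imwrite(f'pics/{n}2.png',cv2.resize(k[:,:,::-1],None,fx=4,fy=4))
E
```

```text
3.25 [486.7 -64.   82.1] [0.7 0.1 0.5] [[-0.951, -0.308, 0.001], [-0.308, 0.951, -0.0], [-0.001, -0.0, -1.0]]
[315.36623235 303.53650568]
```

View pics/wrist2.png

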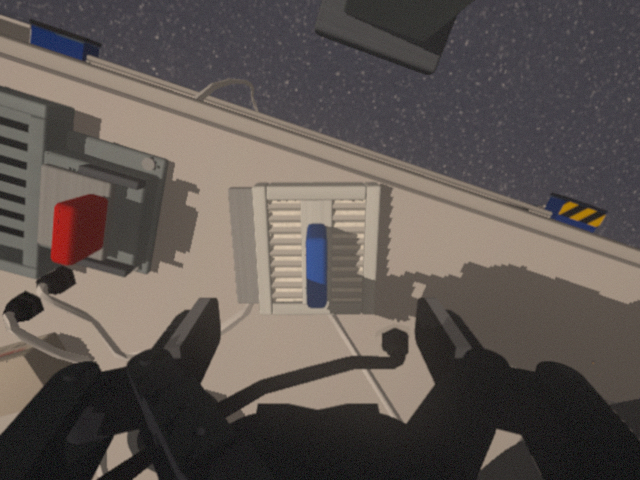

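View pics/scene2.png

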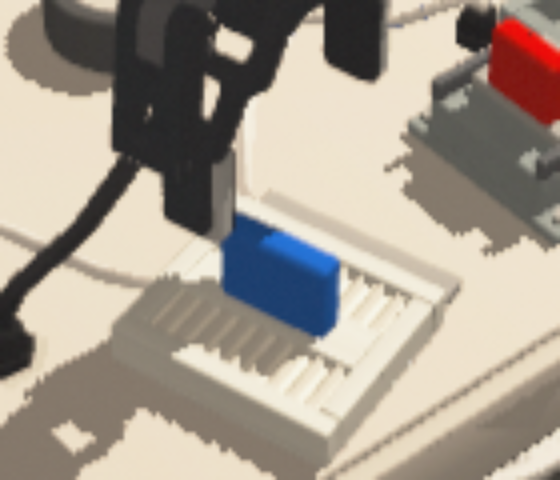

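View pics/side2.png

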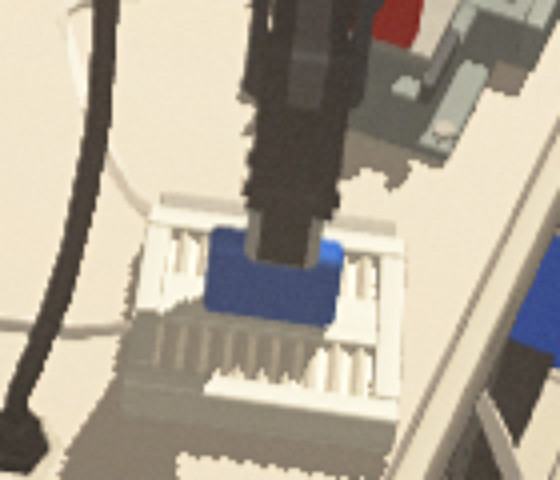

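The wrist view has the cassette upright at (317,250), the fin at x 306–328 and the jaws on either side. The axis is square to within about a degree. Measuring it in tool coordinates.

```bash
python3 - <<'E'
from h import *
c=cam('wrist');s=status.get_state();im=c['image'];Rt=rot(s['tool_rot']);p0=s['eef_pos']
k=im[165:330,215:405];cv2.imwrite('pics/c3.png',cv2.resize(k[:,:,::-1],None,fx=4,fy=3.6,interpolation=cv2.INTER_CUBIC))
hsv=cv2.cvtColor(im,cv2.COLOR_RGB2HSV);m=cv2.inRange(hsv,(100,120,60),(125,255,255));m[:200]=0;m[330:]=0
q=max(cv2.findContours(m,0,cv2.CHAIN_APPROX_NONE)[0],key=cv2.contourArea)
print(cv2.boundingRect(q),cv2.approxPolyDP(q,1.5,True)[:,0].tolist())
E
```

```text
(307, 237, 18, 47) [[311, 237], [307, 239], [308, 278], [323, 283], [324, 263], [322, 259], [324, 257], [324, 239]]
```

View pics/c3.png

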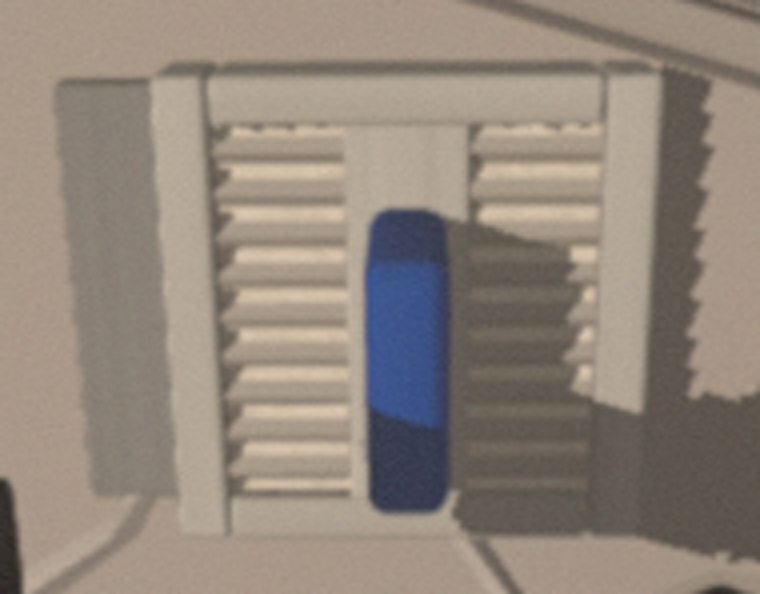

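```bash
python3 - <<'E'
from h import *
c=cam('wrist');s=status.get_state();Rt=rot(s['tool_rot']);p0=s['eef_pos']
C=lambda x,y:(x/4+215-.38,y/3.6+165-.36)
def show(t,pts,z):
    P=np.array([onz(c,*C(*p),z) for p in pts]);T=(P-p0)@Rt
    print(t,'tool',T[:,:2].round(1).tolist(),'mean',T.mean(0)[:2].round(1),'world',P.mean(0)[:2].round(1))
show('top',[(155,75),(658,72),(642,532),(182,532)],18)
show('tongue',[(57,82),(95,495)],7)
show('fin top',[(368,262),(446,262),(444,512),(372,512)],51)
E
```

```text
top tool [[45.4, -38.3], [45.8, 38.7], [-42.7, 40.9], [-42.7, -38.7]] mean [1.5 0.7] world [485. -64.]
tongue tool [[42.4, -56.3], [-40.8, -56.1]] mean [  0.8 -56.2] world [ 503.2 -117.8]
fin top tool [[22.6, -4.9], [22.6, 5.6], [-19.7, 5.7], [-19.6, -4.7]] mean [1.5 0.4] world [485.1 -64.2]
```

Sizes match (88×79, tongue edge at -56). The offset is only +1.5 mm in tool x. Descending to a TCP height of 22 and gripping.

Emit:
apply_moves(
  commands="0.0015 0.0005 0.02 0 0 0 0; 0.0015 0.0005 0.04 0 0 0 0; 0.0015 0.0005 0.055 0 0 0 0; 0.0015 0.0005 0.0595 0 0 0 0; 0.0015 0.0005 0.0595 0 0 0 0.5; 0.0015 0.0005 0.0595 0 0 0 0.8; 0.0015 0.0005 0.0595 0 0 0 1; 0.0015 0.0005 0.0595 0 0 0 1; 0.0015 0.0005 0.0595 0 0 0 1; 0.0015 0.0005 0.0595 0 0 0 1; 0.0015 0.0005 0.0595 0 0 0 1",
  grip_force=70,
)

```text
time: 4.88
eef_pos: [484.9, -64.2, 22.3]
tool_rot: [0.0, -0.156, 0.988, -0.0]
force: [-1.4, 0.3, 5.5]
width: 10.9
```

Emit:
apply_moves(
  commands="0 0 -0.01 0 0 0 1; 0 0 -0.03 0 0 0 1; 0 0 -0.06 0 0 0 1; 0 0 -0.09 0 0 0 1; 0.01 -0.02 -0.12 0 0 0 1; 0.02 -0.045 -0.13 0 0 3 1; 0.03 -0.07 -0.13 0 0 6 1; 0.033 -0.095 -0.13 0 0 9 1; 0.036 -0.12 -0.13 0 0 12 1; 0.038 -0.145 -0.13 0 0 15 1; 0.04 -0.165 -0.13 0 0 16.7 1; 0.04 -0.172 -0.13 0 0 16.7 1; 0.04 -0.172 -0.13 0 0 16.7 1; 0.04 -0.172 -0.13 0 0 16.7 1; 0.04 -0.172 -0.13 0 0 16.7 1",
)

```text
time: 6.75
eef_pos: [499.6, -239.1, 151.9]
tool_rot: [0.0, -0.012, 1.0, 0.0]
force: [-0.1, 0.1, -2.9]
width: 11.0
```

```bash
python3 - <<'E'
from h import *
s=status.get_state();print(s['time'],s['eef_pos'].round(1),s['force'].round(1),s['width'],s['wrist_torque'].round(2),rot(s['tool_rot']).round(3).tolist())
for n in ('wrist','scene','side'):
    c=cam(n); save(c,n+'3'); print(proj(c,s['eef_pos']))
    if n=='wrist': np.save('w3meta.npy',np.r_[c['o'],c['Rm'].ravel()])
E
```

```text
6.75 [ 499.6 -239.1  151.9] [-0.1  0.1 -2.9] 10.985338168004846 [-0.02  0.    0.05] [[-1.0, -0.024, 0.0], [-0.024, 1.0, 0.0], [-0.0, 0.0, -1.0]]
[316.07589282 303.98214179]
[413.89786937 205.81990852]
[444.51348002 178.85082147]
```

View pics/wrist3.png

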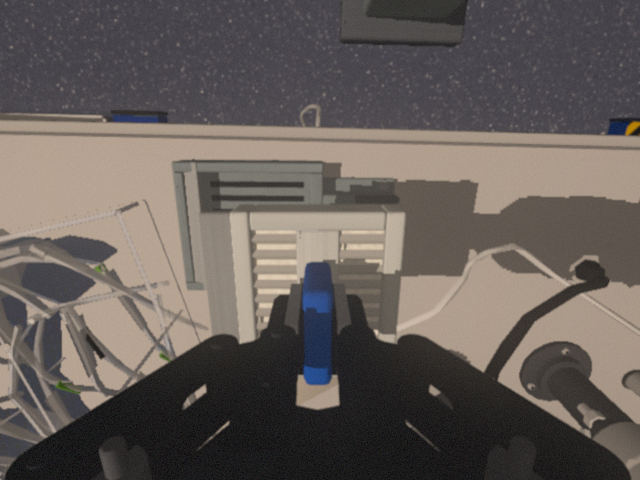

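View pics/side3.png

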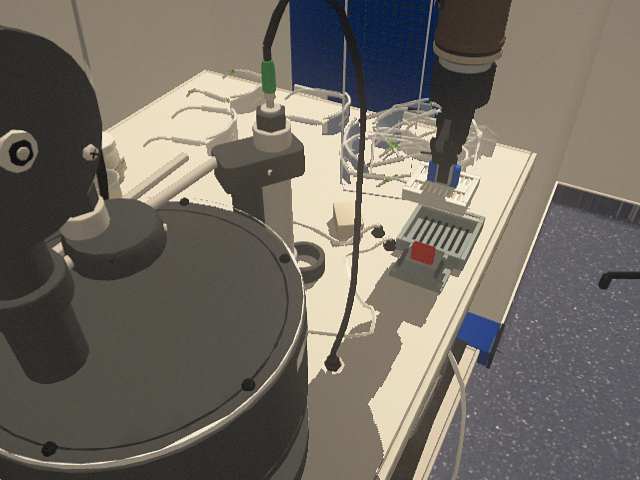

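Grasp holds: width 11 and about 3 N of weight. The fin is centred at wrist (318,320) and the cassette is square to the image. The seat corner is visible at (175,162). Checking how the cassette sits in the hand, and the seat again.

```bash
python3 - <<'E'
import cv2
a=cv2.imread('pics/wrist3.png')[150:350,165:415]
cv2.imwrite('pics/c4.png',cv2.resize(a,None,fx=3.2,fy=3,interpolation=cv2.INTER_CUBIC))
E
```

```text
(no output)
```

View pics/c4.png

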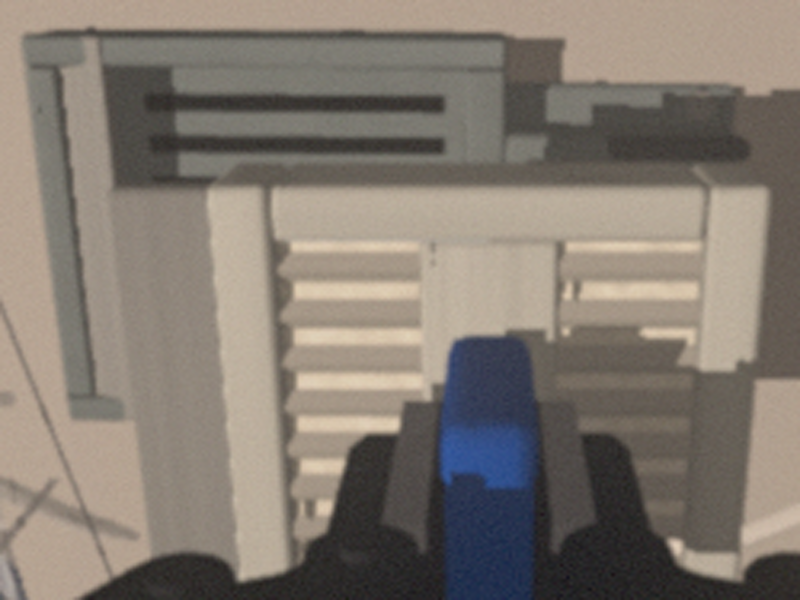

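```bash
python3 - <<'E'
from h import *
c=old('w3meta.npy','pics/wrist3.png');s=status.get_state();Rt=rot(s['tool_rot']);p0=s['eef_pos']
C=lambda x,y:(x/3.2+165-.35,y/3+150-.33)
def show(t,pts,z):
    P=np.array([onz(c,*C(*p),z) for p in pts]);T=(P-p0)@Rt
    print(t,'tool',T[:,:2].round(1).tolist(),'world',P[:,:2].round(1).tolist())
z0=p0[2]-22.3
show('cas top corners',[(210,188),(768,185)],z0+18)
show('cas left edge/right edge',[(237,560),(768,185),(752,365)],z0+18)
show('tongue top edge',[(113,190),(150,540)],z0+7)
show('seat outer',[(24,37),(503,38),(72,400)],24)
show('robot-side well edge',[(180,66),(445,68)],24)
show('lip free edge',[(102,65),(127,405)],26)
show('lip inner',[(62,68),(94,395)],26)
E
```

```text
cas top corners tool [[43.4, -37.6], [43.8, 40.0]] world [[457.1, -278.2], [454.9, -200.7]]
cas left edge/right edge tool [[-20.7, -38.3], [43.8, 40.0], [14.8, 40.0]] world [[521.2, -277.5], [454.9, -200.7], [483.8, -200.1]]
tongue top edge tool [[40.4, -55.0], [-24.0, -55.6]] world [[460.5, -295.6], [524.9, -294.7]]
seat outer tool [[54.0, -112.8], [53.7, 4.8], [-50.4, -113.1]] world [[448.2, -353.7], [445.8, -236.1], [552.6, -351.6]]
robot-side well edge tool [[46.5, -75.1], [45.9, -9.5]] world [[454.9, -315.8], [453.9, -250.2]]
lip free edge tool [[47.0, -93.7], [-51.0, -97.4]] world [[454.8, -334.4], [552.9, -335.9]]
lip inner tool [[46.2, -103.6], [-47.8, -106.1]] world [[455.8, -344.3], [549.9, -344.6]]
```

The cassette sits centred in the hand, offset about -0.5 mm laterally. The seat origin is at tool y ≈ -47.5 and lateral -1.4. I'll tilt 15° front-down, pivoting by geometry, and hover with the tongue tip at seat x≈42, 40 mm above the floor.

Emit:
apply_moves(
  commands="0 -0.006 0.01 -3 0 0 1; 0 -0.014 0.02 -6 0 0 1; -0.0005 -0.022 0.034 -9 0 0 1; -0.0009 -0.03 0.048 -12 0 0 1; -0.0009 -0.037 0.062 -15 0 0 1; -0.0009 -0.0392 0.0693 -15 0 0 1; -0.0009 -0.0392 0.0693 -15 0 0 1; -0.0009 -0.0392 0.0693 -15 0 0 1",
)

```text
time: 7.95
eef_pos: [501.9, -278.2, 83.2]
tool_rot: [-0.001, -0.012, 0.991, 0.13]
force: [0.4, 0.0, -2.9]
width: 11.3
```

```bash
python3 - <<'E'
from h import *
s=status.get_state();Rt=rot(s['tool_rot']);p=s['eef_pos'];print(s['time'],p.round(1),s['force'].round(1),s['width'],Rt.round(3).tolist())
print('tip',(p+Rt@[0,-58,22.3]).round(1),'rear',(p+Rt@[0,40,22.3]).round(1))
for n in ('wrist','scene','side'):
    c=cam(n); save(c,n+'4')
    if n!='wrist':
        q=proj(c,[502,-286,40]).astype(int);k=c['image'][q[1]-75:q[1]+65,q[0]-85:q[0]+85];cv2.imwrite(f'pics/{n}4c.png',cv2.resize(k[:,:,::-1],None,fx=4.2,fy=4.2,interpolation=cv2.INTER_CUBIC))
E
```

```text
7.95 [ 501.9 -278.2   83.2] [ 0.4  0.  -2.9] 11.279033426435722 [[-1.0, -0.024, -0.005], [-0.024, 0.966, 0.258], [-0.001, 0.258, -0.966]]
tip [ 503.2 -328.5   46.7] rear [ 500.9 -233.8   72. ]
```

View pics/scene4c.png

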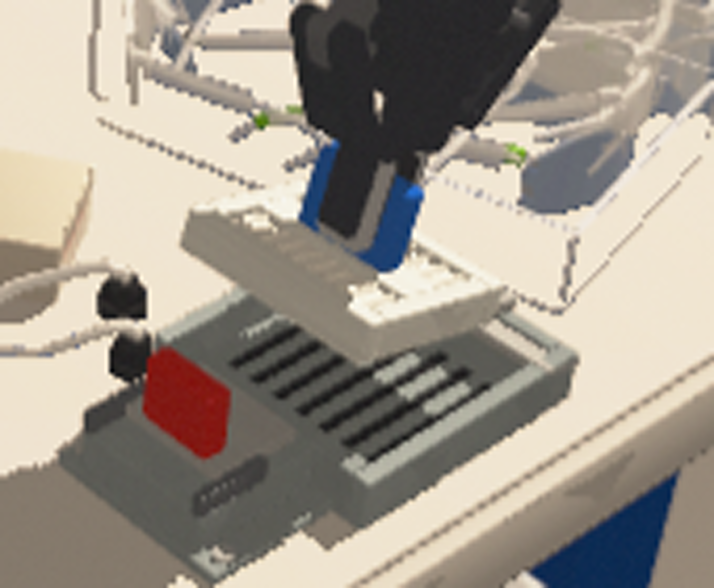

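View pics/wrist4.png

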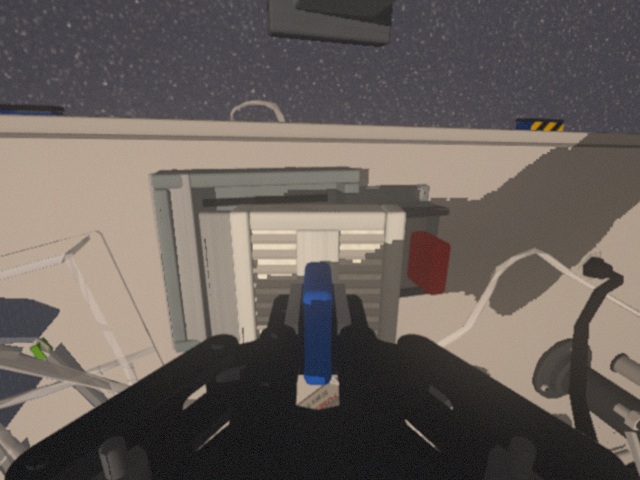

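The tongue leads under 15° tilt and the cassette lies over the well (scene and wrist views). A clear box stands beyond the lip, so I'll check its clearance from the leaning gripper.

```bash
python3 - <<'E'
from h import *
sc,sd=cam('scene'),cam('side')
k=sc['image'][60:280,340:560];cv2.imwrite('pics/box.png',cv2.resize(k[:,:,::-1],None,fx=2.6,fy=2.6))
for n in [(475,248),(365,205),(530,200)]: print('scene z0',onz(sc,*n,0).round(0))
for n in [(473,203),(342,182)]: print('side z0',onz(sd,*n,0).round(0))
k=cv2.imread('pics/side0.png')[60:230,320:540];cv2.imwrite('pics/box2.png',cv2.resize(k,None,fx=3,fy=3))
E
```

```text
scene z0 [ 491. -402.    0.]
scene z0 [ 707. -341.    0.]
scene z0 [ 522. -604.    0.]
side z0 [ 484. -411.    0.]
side z0 [ 717. -358.    0.]
```

View pics/box.png

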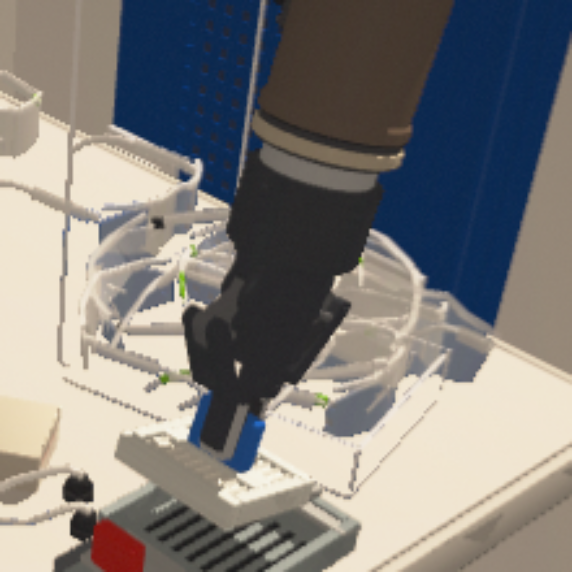

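View pics/box2.png

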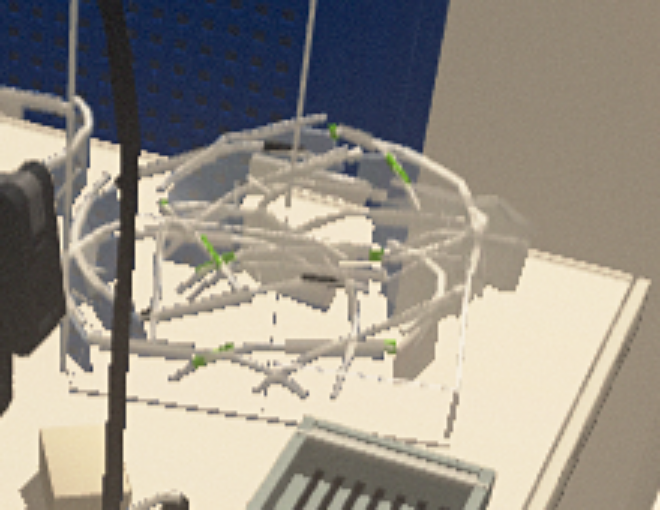

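```bash
python3 - <<'E'
import cv2
for i,(a,b,c,d) in {1:(220,350,0,200),3:(190,350,0,230),4:(210,420,0,200)}.items():
    k=cv2.imread(f'pics/wrist{i}.png')[a:b,c:d];cv2.imwrite(f'pics/bx{i}.png',cv2.resize(k,None,fx=3.4,fy=2.8 if i==4 else 3.4,interpolation=cv2.INTER_CUBIC))
E
```

```text
(no output)
```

View pics/bx1.png

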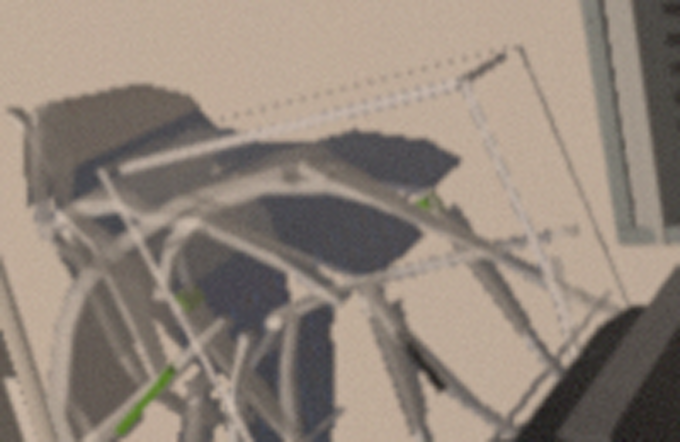

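View pics/bx3.png

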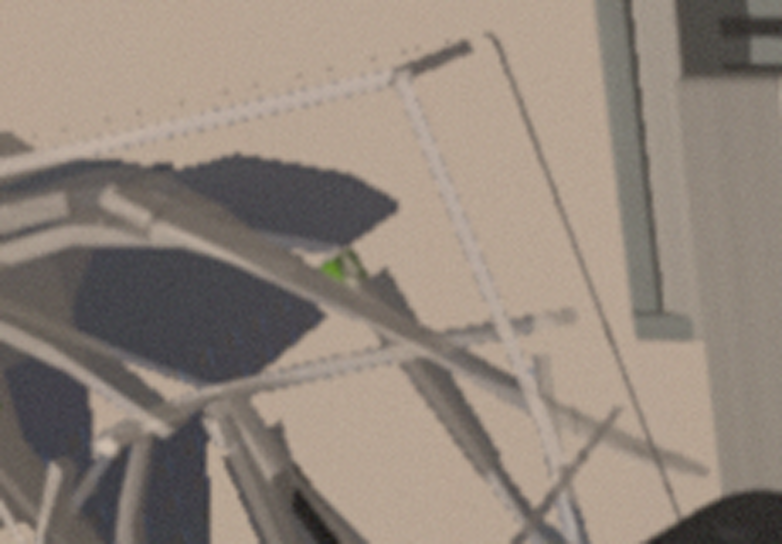

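View pics/bx4.png

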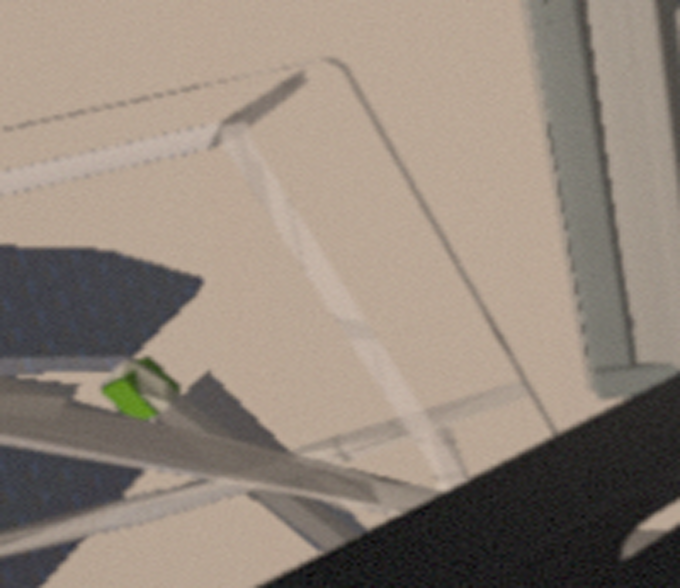

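```bash
python3 - <<'E'
from h import *
for n,img,b,t in (('w1meta.npy','pics/wrist1.png',(152.8,234),(136.6,244)),('w3meta.npy','pics/wrist3.png',(144,200.4),(117,212))):
    c=old(n,img);P=onz(c,*b,0);print('base',P.round(0))
    for z in (20,40,60,80,100): print(z,proj(c,[P[0],P[1],z]).round(1),end=' ')
    print(t)
E
```

```text
base [ 485. -391.    0.]
20 [145.6 238.6] 40 [137.8 243.6] 60 [129.2 249.1] 80 [119.8 255.2] 100 [109.4 261.9] (136.6, 244)
base [ 485. -392.    0.]
20 [132.2 205.3] 40 [118.8 210.9] 60 [103.2 217.4] 80 [ 85. 225.] 100 [ 63.3 234. ] (117, 212)
```

The clear box is about 43 mm tall, and its near corner is at y≈-391, so the gripper body clears it. Lowering the tongue in front of the lip to 3 mm above the floor.

Emit:
apply_moves(
  commands="0 -0.0026 0.0097 0 0 0 1; 0 -0.0052 0.0193 0 0 0 1; 0 -0.0072 0.027 0 0 0 1; 0 -0.0086 0.032 0 0 0 1; 0 -0.0096 0.0357 0 0 0 1; 0 -0.0096 0.0357 0 0 0 1; 0 -0.0096 0.0357 0 0 0 1",
)

```text
time: 9.18
eef_pos: [501.5, -279.3, 45.8]
tool_rot: [-0.001, -0.011, 0.991, 0.13]
force: [-1.3, 0.3, -2.4]
width: 11.1
```

```bash
cat > look.py <<'E'
from h import *
import sys
t=sys.argv[1]
s=status.get_state();Rt=rot(s['tool_rot']);p=s['eef_pos'];print(s['time'],p.round(1),s['force'].round(1),s['wrist_torque'].round(2),s['width'],Rt.round(3).tolist())
print('tip',(p+Rt@[0,-58,22.3]).round(1),'rear',(p+Rt@[0,40,22.3]).round(1))
for n in ('wrist','scene','side'):
    c=cam(n); save(c,n+t)
    if n!='wrist':
        q=proj(c,[502,-276,40]).astype(int);k=c['image'][q[1]-70:q[1]+60,q[0]-85:q[0]+85];cv2.imwrite(f'pics/{n}{t}c.png',cv2.resize(k[:,:,::-1],None,fx=4.2,fy=4.2,interpolation=cv2.INTER_CUBIC))
    else: cv2.imwrite(f'pics/{n}{t}c.png',cv2.resize(c['image'][130:370,130:450,::-1],None,fx=2.4,fy=2.4,interpolation=cv2.INTER_CUBIC))
E
python3 look.py 5
```

```text
9.175 [ 501.5 -279.3   45.8] [-1.3  0.3 -2.4] [-0.45  0.01  0.04] 11.092404023937272 [[-1.0, -0.022, -0.005], [-0.023, 0.966, 0.259], [-0.0, 0.259, -0.966]]
tip [ 502.6 -329.5    9.2] rear [ 500.5 -234.9   34.6]
```

View pics/scene5c.png

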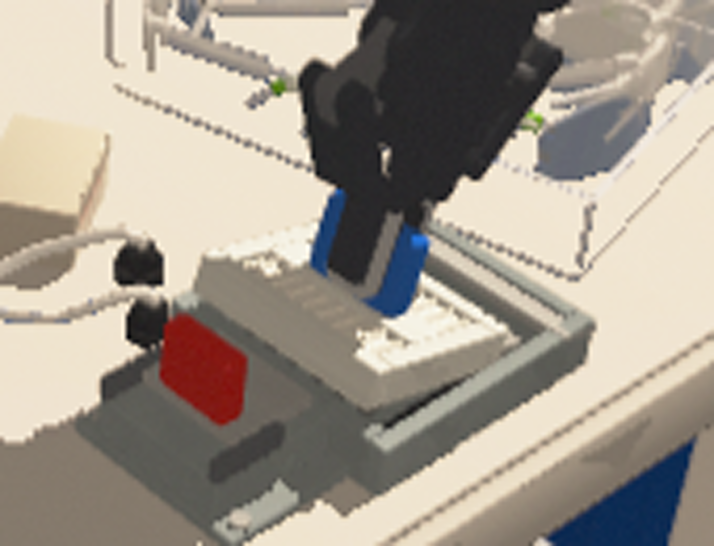

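View pics/wrist5c.png

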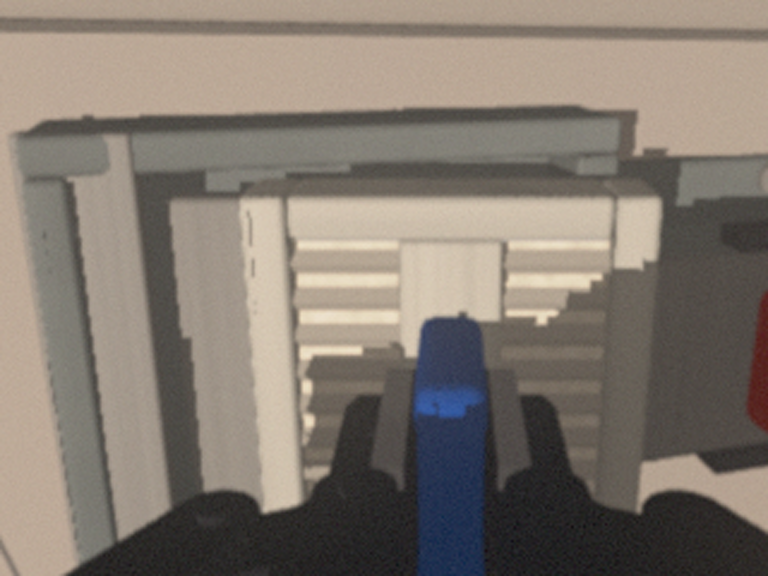

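View pics/side5c.png

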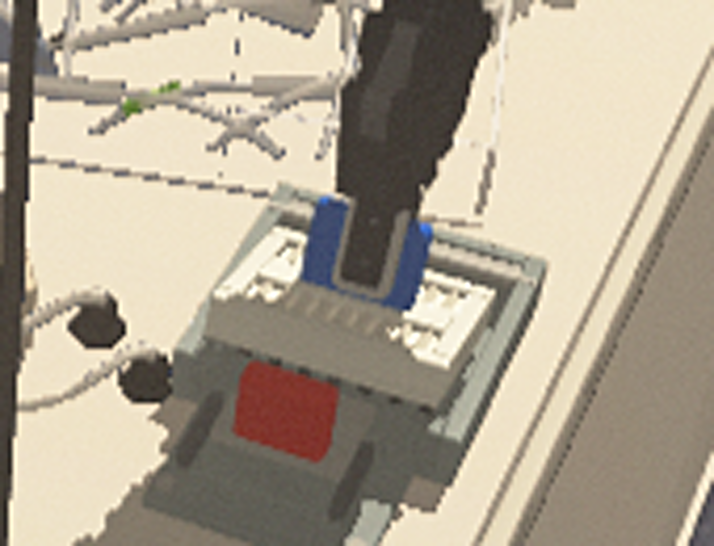

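```bash
python3 - <<'E'
from h import *
c=cam('wrist');s=status.get_state();Rt=rot(s['tool_rot']);p0=s['eef_pos']
C=lambda x,y:(x/2.4+130-.3,y/2.4+130-.3)
def show(t,pts,z):
    P=np.array([onz(c,*C(*p),z) for p in pts]);print(t,P[:,:2].round(1).tolist())
show('lip edge z26',[(131,140),(160,440)],26)
show('lip edge z23',[(131,140),(160,440)],23)
show('well edge z24',[(200,172),(560,158)],24)
show('outer z24',[(12,135),(622,120)],24)
print('inv well edge expected px', [((proj(c,P)-130+.3)*2.4).round(0).tolist() for P in ([455,-333,24],[453.3,-245,24])])
# cassette expected points
for nm,t in (('tongue top front robot-side',[42,-58,15.3]),('tongue mid',[0,-58,15.3]),('body top front rs',[45,-40,4.3]),('body top rear rs',[45,40,4.3])):
    w=p0+Rt@np.array(t,float);print(nm,w.round(1),((proj(c,w)-130+.3)*2.4).round(0))
E
```

```text
lip edge z26 [[448.6, -335.0], [510.3, -335.0]]
lip edge z23 [[449.1, -335.3], [512.0, -335.3]]
well edge z24 [[455.3, -323.4], [454.6, -249.8]]
outer z24 [[447.6, -355.1], [446.7, -236.0]]
inv well edge expected px [[147.0, 172.0], [581.0, 151.0]]
tongue top front robot-side [ 460.6 -332.3   16. ] [157. 192.]
tongue mid [ 502.6 -331.3   16. ] [178. 383.]
body top front rs [ 457.3 -317.8   31.3] [232. 190.]
body top rear rs [ 455.5 -240.5   51.9] [664. 189.]
```

Tongue sits just in front of the lip, with about 4–6 mm of gap seen by the wrist camera. Nominal was 3, so the true offset may be about 2 mm more. Sliding it 16 mm under the lip.

Emit:
apply_moves(
  commands="0 -0.003 -0.0002 0 0 0 1; 0 -0.006 -0.0007 0 0 0 1; 0 -0.009 -0.0013 0 0 0 1; 0 -0.012 -0.0019 0 0 0 1; 0 -0.0145 -0.0024 0 0 0 1; 0 -0.0158 -0.0027 0 0 0 1; 0 -0.0158 -0.0027 0 0 0 1; 0 -0.0158 -0.0027 0 0 0 1",
)

```text
time: 10.38
eef_pos: [501.7, -294.9, 44.0]
tool_rot: [-0.002, -0.011, 0.991, 0.131]
force: [-0.4, 0.9, -4.2]
width: 10.5
```

```bash
python3 look.py 6
```

```text
10.375 [ 501.7 -294.9   44. ] [-0.4  0.9 -4.2] [-0.3   0.05 -0.05] 10.526143747483882 [[-1.0, -0.022, -0.006], [-0.023, 0.966, 0.259], [0.0, 0.259, -0.966]]
tip [ 502.8 -345.2    7.4] rear [ 500.6 -250.5   32.8]
```

View pics/wrist6c.png

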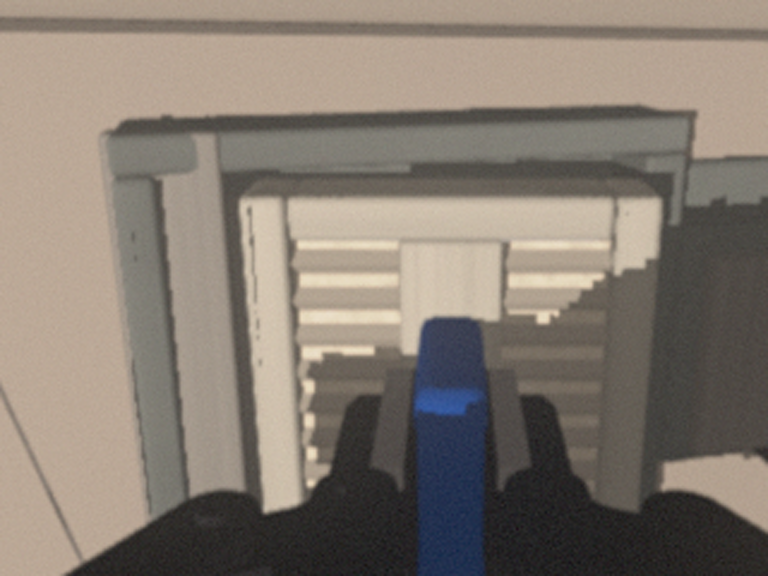

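View pics/scene6c.png

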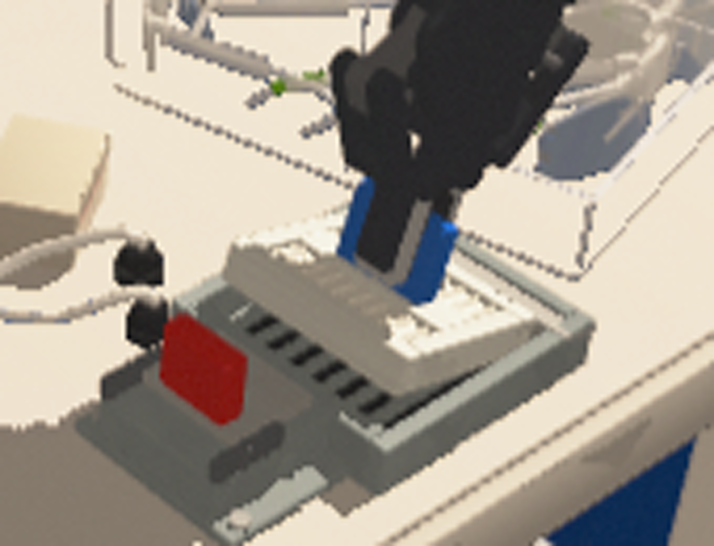

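Tongue is under the lip with no contact force. Feeling forward for the far wall, 1.5 mm at a time.

Emit:
apply_moves(
  commands="0 -0.0007 -0.0002 0 0 0 1; 0 -0.0015 -0.0004 0 0 0 1; 0 -0.0015 -0.0004 0 0 0 1; 0 -0.0015 -0.0004 0 0 0 1",
)

```text
time: 11.02
eef_pos: [501.7, -295.3, 44.1]
tool_rot: [-0.002, -0.012, 0.991, 0.132]
force: [-0.5, 5.0, -0.4]
width: 10.4
```

Contact at the far wall: 5 N, with the tip at about x 58. Backing off about 0.8 mm, then swinging down about the tongue tip, first to 5° remaining.

Emit:
apply_moves(
  commands="0 0.0016 0.0004 0 0 0 1; 0 0.002 0.0018 1.25 0 0 1; 0 0.0025 0.0033 2.5 0 0 1; 0 0.0028 0.0048 3.75 0 0 1; 0 0.0032 0.0063 5 0 0 1; 0 0.0035 0.0077 6.25 0 0 1; 0 0.0038 0.0092 7.5 0 0 1; 0 0.004 0.0107 8.75 0 0 1; 0 0.0043 0.0122 10 0 0 1; 0 0.0043 0.0122 10 0 0 1; 0 0.0043 0.0122 10 0 0 1",
)

```text
time: 12.4
eef_pos: [501.6, -289.4, 33.4]
tool_rot: [-0.0, -0.011, 0.999, 0.044]
force: [0.5, 0.6, -2.7]
width: 10.7
```

```bash
python3 look.py 7
```

```text
12.4 [ 501.6 -289.4   33.4] [ 0.5  0.6 -2.7] [-0.14 -0.01  0.06] 10.723594080677358 [[-1.0, -0.023, -0.002], [-0.023, 0.996, 0.087], [-0.0, 0.087, -0.996]]
tip [ 502.9 -345.2    6.1] rear [ 500.7 -247.6   14.7]
```

View pics/wrist7c.png

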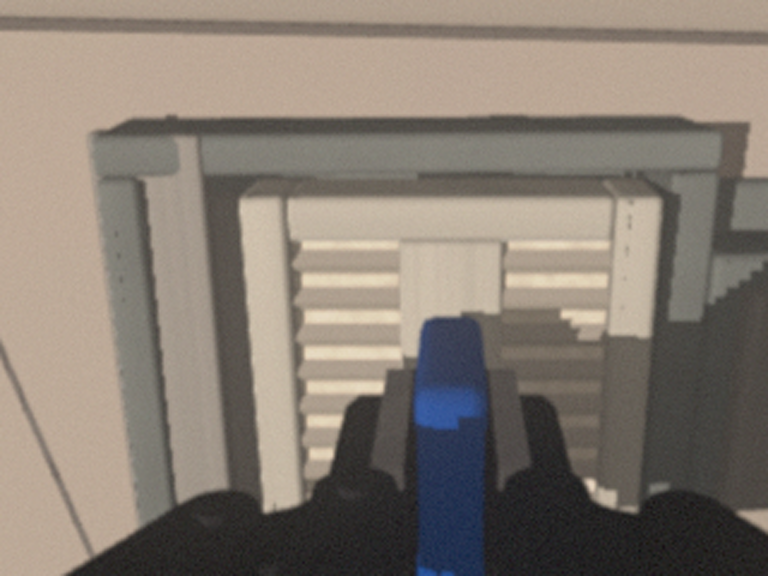

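View pics/scene7c.png

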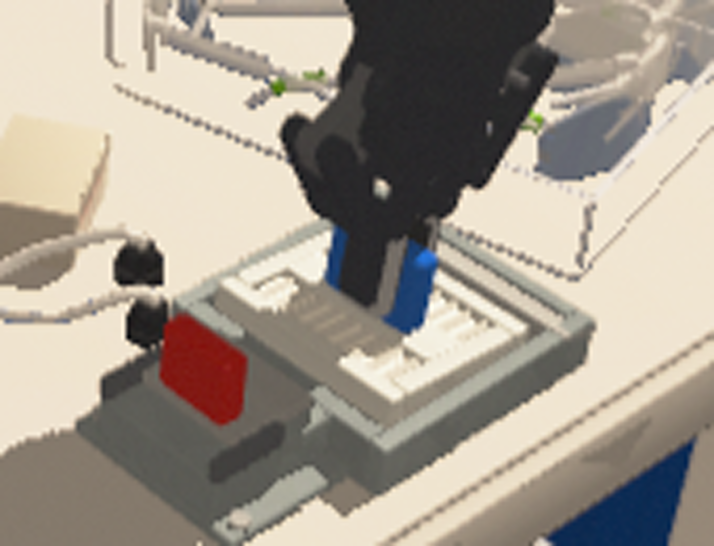

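The rear edge is now inside the well, with no side or wall contact force. Finishing the last 5°.

Emit:
apply_moves(
  commands="0 0.0005 0.0013 1.25 0 0 1; 0 0.0009 0.0026 2.5 0 0 1; 0 0.0013 0.0039 3.75 0 0 1; 0 0.0017 0.0052 5 0 0 1; 0 0.0017 0.0062 5 0 0 1; 0 0.0017 0.0062 5 0 0 1; 0 0.0017 0.0062 5 0 0 1",
)

```text
time: 13.42
eef_pos: [501.7, -286.8, 28.4]
tool_rot: [0.0, -0.012, 1.0, -0.0]
force: [-3.3, 1.9, 8.7]
width: 10.8
```

```bash
python3 look.py 8
```

```text
13.425 [ 501.7 -286.8   28.4] [-3.3  1.9  8.7] [0.31 0.68 0.09] 10.813462821050665 [[-1.0, -0.023, 0.0], [-0.023, 1.0, -0.0], [-0.0, -0.0, -1.0]]
tip [ 503.1 -344.8    6.1] rear [ 500.8 -246.8    6. ]
```

View pics/wrist8c.png

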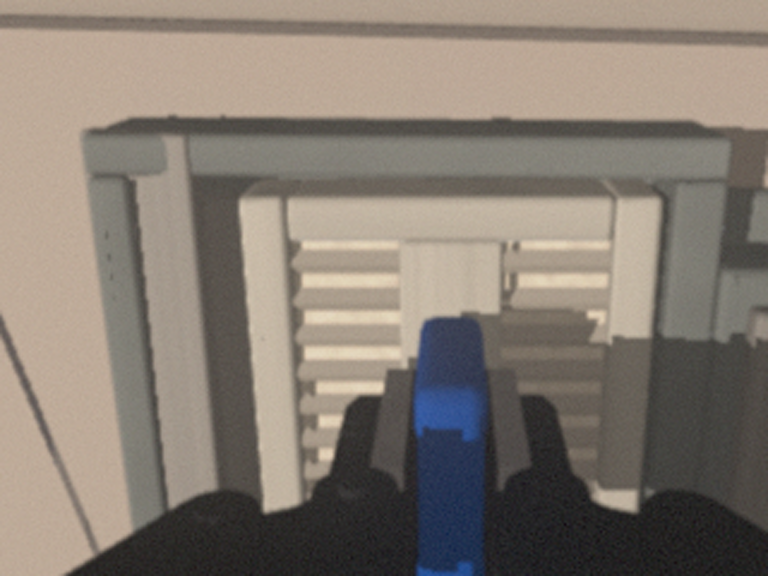

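View pics/scene8c.png

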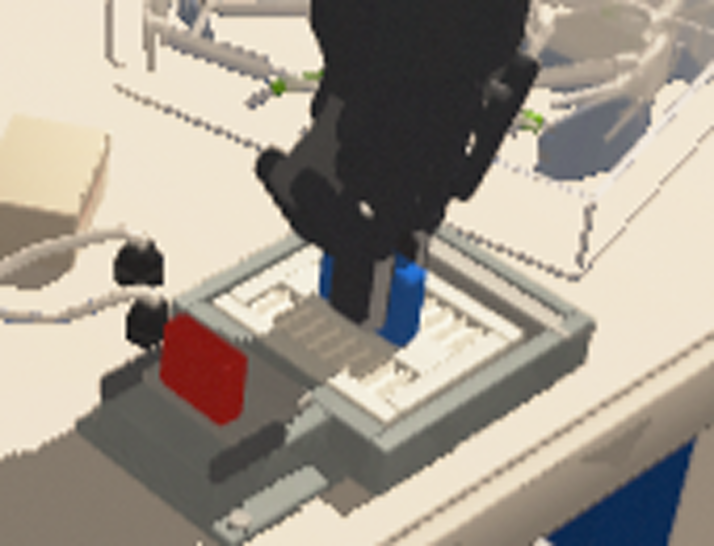

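View pics/side8c.png

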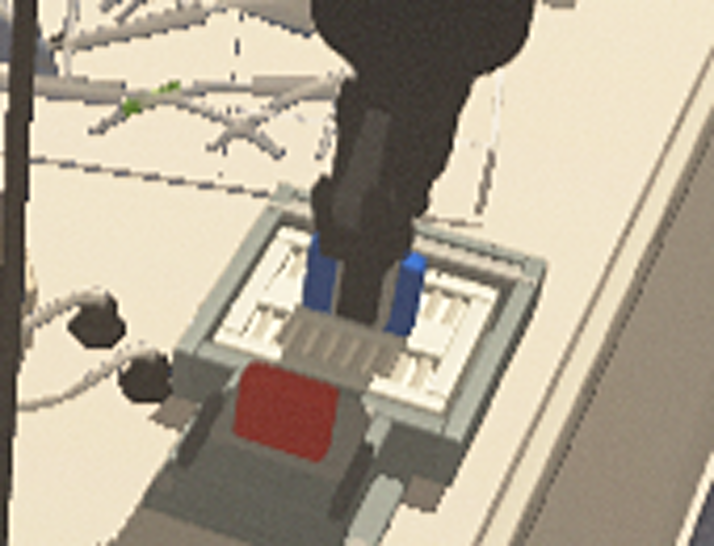

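The cassette is flat: computed underside at z 6.0–6.1 front and rear, with about 12 N of floor reaction. Views show it level, below the wall tops. Releasing, lifting and moving above the knob.

Emit:
apply_moves(
  commands="0 0 -0.001 0 0 0 0.6; 0 0 -0.001 0 0 0 0.4; 0 0 -0.001 0 0 0 0.4; 0 0 -0.001 0 0 0 0.4; 0 0 -0.001 0 0 0 0.4; 0 0 -0.02 0 0 0 0.4; 0 0 -0.05 0 0 0 0.4; 0 0.01 -0.08 0 0 0 0.4; 0 0.04 -0.085 0 0 0 0.4; 0 0.07 -0.085 0 0 0 0.4; 0 0.092 -0.085 0 0 0 0.4; 0 0.092 -0.085 0 0 0 0.4; 0 0.092 -0.085 0 0 0 0.4",
)

```text
time: 15.2
eef_pos: [499.7, -196.3, 113.2]
tool_rot: [0.001, -0.011, 1.0, -0.0]
force: [0.4, -0.4, -0.5]
width: 51.3
```

```bash
python3 look.py 9
```

```text
15.2 [ 499.7 -196.3  113.2] [ 0.4 -0.4 -0.5] [ 0.04 -0.01 -0.  ] 51.29664132655498 [[-1.0, -0.022, 0.001], [-0.022, 1.0, -0.001], [-0.001, -0.001, -1.0]]
tip [ 501.  -254.3   90.9] rear [ 498.8 -156.3   90.8]
```

View pics/wrist9.png

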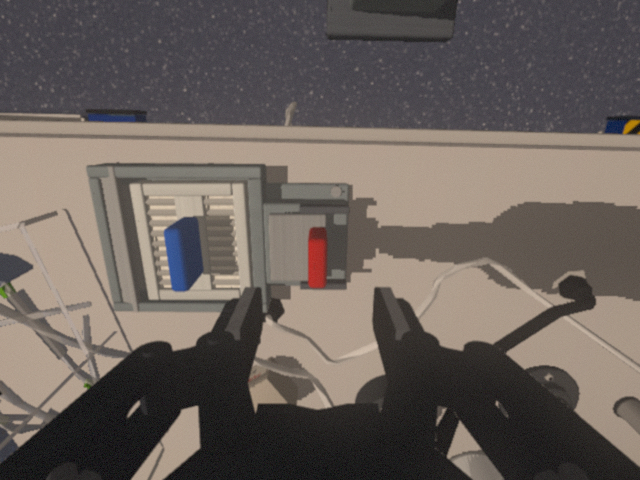

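View pics/scene9c.png

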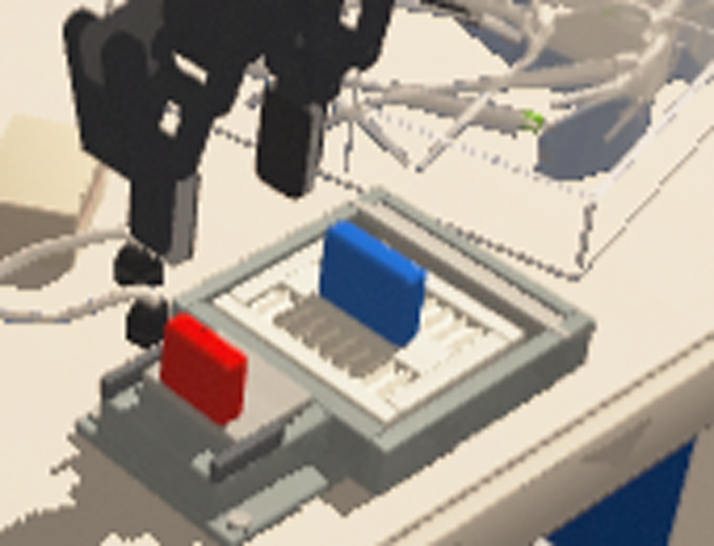

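Cassette stays flat in the well. The knob is at wrist (317,257), nearly centred under the open fingers. Measuring its offset and checking the cassette's height by triangulation.

```bash
python3 - <<'E'
from h import *
c=cam('wrist');s=status.get_state();Rt=rot(s['tool_rot']);p0=s['eef_pos']
cv2.imwrite('pics/k9.png',cv2.resize(c['image'][150:320,80:360,::-1],None,fx=2.8,fy=2.8,interpolation=cv2.INTER_CUBIC))
hsv=cv2.cvtColor(c['image'],cv2.COLOR_RGB2HSV);m=cv2.inRange(hsv,(0,150,150),(6,255,255));m[:200]=0;m[310:]=0
k=max(cv2.findContours(m,0,cv2.CHAIN_APPROX_NONE)[0],key=cv2.contourArea)
print(cv2.boundingRect(k),cv2.approxPolyDP(k,1.5,True)[:,0].tolist())
W=np.array([((onz(c,*p[0],61.5)-p0)@Rt)[:2] for p in k],np.float32);print('knob top in tool',cv2.minAreaRect(W))
E
```

```text
(309, 241, 15, 47) [[310, 241], [309, 286], [322, 287], [323, 243]]
knob top in tool ((-1.0723094940185547, -0.35783863067626953), (30.64055633544922, 8.788985252380371), 0.45694124698638916)
```

View pics/k9.png

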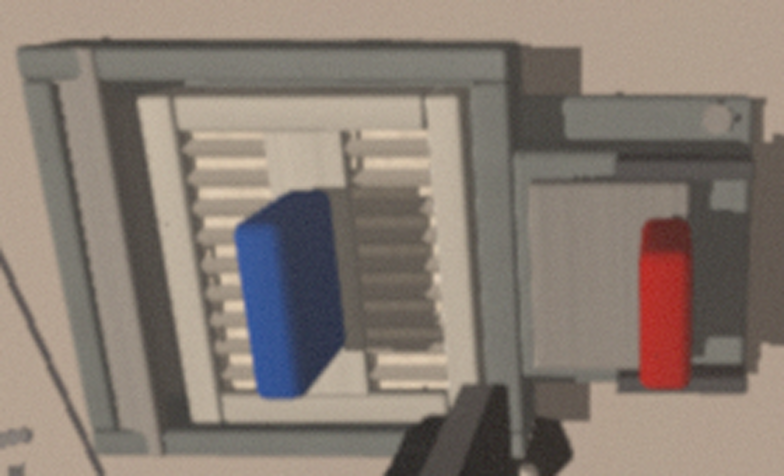

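Emit:
apply_moves(
  commands="-0.001 -0.0004 0.025 0 0 0 0.4; -0.001 -0.0004 0.05 0 0 0 0.4; -0.001 -0.0004 0.067 0 0 0 0.4; -0.001 -0.0004 0.072 0 0 0 0.4; -0.001 -0.0004 0.072 0 0 0 0.7; -0.001 -0.0004 0.072 0 0 0 1; -0.001 -0.0004 0.072 0 0 0 1; -0.001 -0.0004 0.072 0 0 0 1; -0.001 -0.0004 0.072 0 0 0 1; -0.001 -0.0004 0.072 0 0 0 1",
  grip_force=40,
)

```text
time: 16.65
eef_pos: [501.0, -195.8, 41.2]
tool_rot: [0.001, -0.011, 1.0, -0.0]
force: [-1.2, 0.2, 6.9]
width: 11.3
```

Knob gripped (width 11.3). Sliding forward 28 mm first.

Emit:
apply_moves(
  commands="0 -0.004 -0.0005 0 0 0 1; 0 -0.008 -0.0005 0 0 0 1; 0 -0.012 -0.0005 0 0 0 1; 0 -0.016 -0.0005 0 0 0 1; 0 -0.02 -0.0005 0 0 0 1; 0 -0.024 -0.0005 0 0 0 1; 0 -0.028 -0.0005 0 0 0 1; 0 -0.028 -0.0005 0 0 0 1; 0 -0.028 -0.0005 0 0 0 1",
)

```text
time: 17.77
eef_pos: [501.4, -224.6, 41.2]
tool_rot: [0.001, -0.011, 1.0, -0.001]
force: [0.8, -1.4, 5.2]
width: 11.0
```

Emit:
apply_moves(
  commands="0 -0.001 0 0 0 0 1; 0 -0.002 0 0 0 0 1; 0 -0.003 0 0 0 0 1; 0 -0.004 0 0 0 0 1; 0 -0.004 0 0 0 0 1; 0 -0.004 0 0 0 0 1",
)

```text
time: 18.52
eef_pos: [501.4, -225.2, 41.2]
tool_rot: [-0.0, -0.012, 1.0, 0.001]
force: [-2.5, 7.4, 10.1]
width: 11.1
```

Travel is 29.4 mm with reaction rising, which looks like the end stop. Pushing a little more to confirm.

Emit:
apply_moves(
  commands="0 -0.002 0 0 0 0 1; 0 -0.004 0 0 0 0 1; 0 -0.005 0 0 0 0 1; 0 -0.005 0 0 0 0 1; 0 -0.005 0 0 0 0 1; 0 -0.005 0 0 0 0 1",
)

```text
time: 19.27
eef_pos: [501.4, -225.4, 41.2]
tool_rot: [-0.001, -0.014, 1.0, 0.004]
force: [-3.3, 20.5, 18.6]
width: 11.2
```

```bash
python3 look.py 10
```

```text
19.275 [ 501.4 -225.4   41.2] [-3.3 20.5 18.6] [ 4.43  0.64 -0.3 ] 11.214518047866173 [[-1.0, -0.027, -0.002], [-0.027, 1.0, 0.008], [0.002, 0.008, -1.0]]
tip [ 503.  -283.2   18.4] rear [ 500.3 -185.2   19.2]
```

View pics/wrist10c.png

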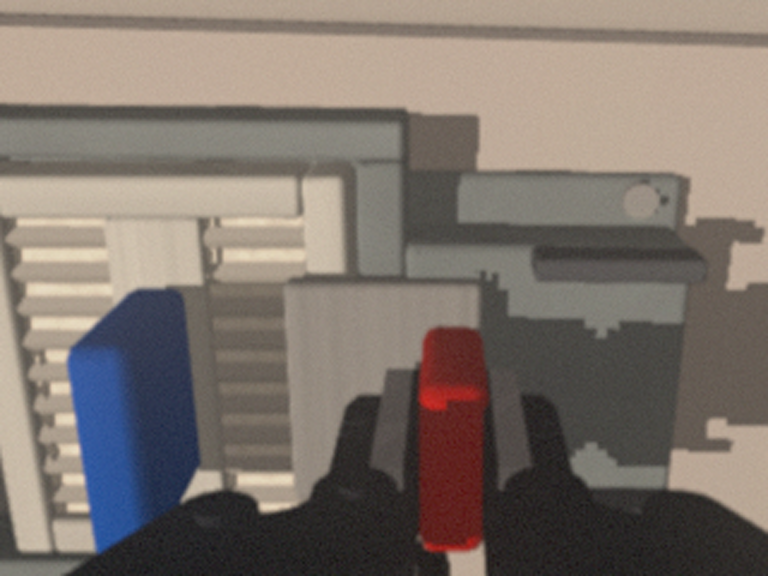

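View pics/scene10c.png

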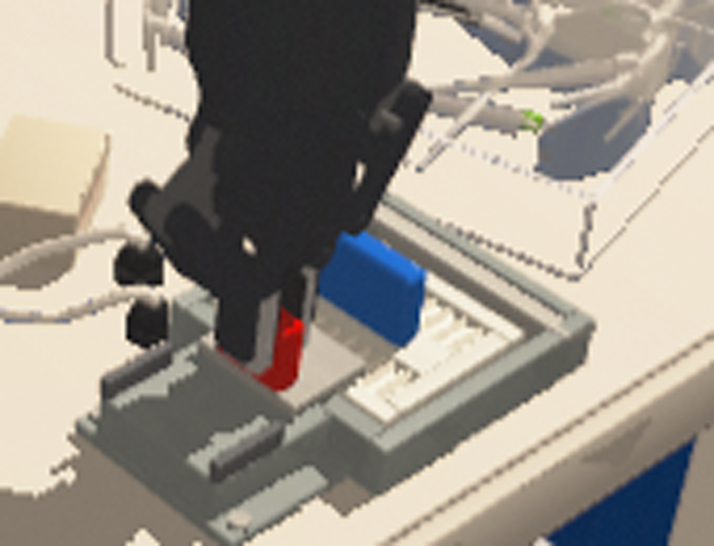

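A hard stop is confirmed: 20 N and no further travel, about 30 mm in total. The plate visibly overlaps the cassette's rear edge. Easing off the push, opening and lifting away.

Emit:
apply_moves(
  commands="0 0.003 -0.0005 0 0 0 1; 0 0.006 -0.0005 0 0 0 1; 0 0.006 -0.0005 0 0 0 1; 0 0.006 -0.0005 0 0 0 0.8; 0 0.006 -0.0005 0 0 0 0.6; 0 0.006 -0.0005 0 0 0 0.5; 0 0.006 -0.0005 0 0 0 0.5; 0 0.006 -0.0005 0 0 0 0.5; 0 0.006 -0.0005 0 0 0 0.5; 0 0.006 -0.02 0 0 0 0.5; 0 0.006 -0.05 0 0 0 0.5; 0 0.006 -0.08 0 0 0 0.5; 0 0.006 -0.12 0 0 0 0.5; 0.03 0.006 -0.15 0 0 0 0.5; 0.06 0.006 -0.16 0 0 0 0.5; 0.06 0.006 -0.16 0 0 0 0.5; 0.06 0.006 -0.16 0 0 0 0.5",
)

```text
time: 21.55
eef_pos: [441.7, -227.7, 200.9]
tool_rot: [0.0, -0.011, 1.0, -0.0]
force: [0.7, 0.4, 0.4]
width: 42.4
```

```bash
python3 look.py 11; python3 - <<'E'
from h import *
c=cam('wrist');cv2.imwrite('pics/k11.png',cv2.resize(c['image'][160:360,120:400,::-1],None,fx=2.8,fy=2.8,interpolation=cv2.INTER_CUBIC))
E
```

```text
21.55 [ 441.7 -227.7  200.9] [0.7 0.4 0.4] [0.08 0.01 0.05] 42.42654215222374 [[-1.0, -0.023, 0.001], [-0.023, 1.0, -0.0], [-0.001, -0.0, -1.0]]
tip [ 443.1 -285.7  178.6] rear [ 440.8 -187.7  178.6]
```

View pics/k11.png

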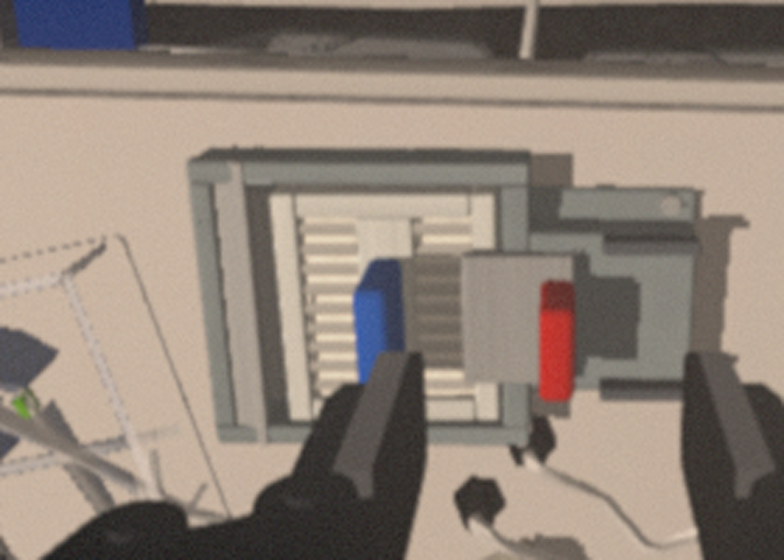

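View pics/scene11c.png

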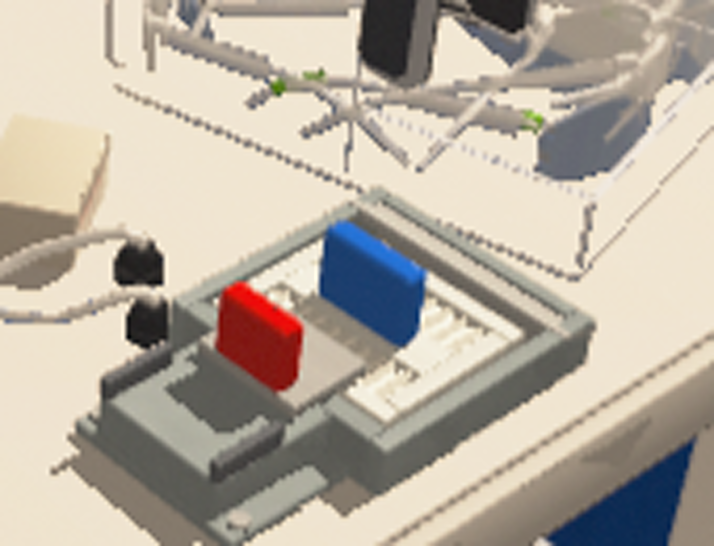

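View pics/side11.png

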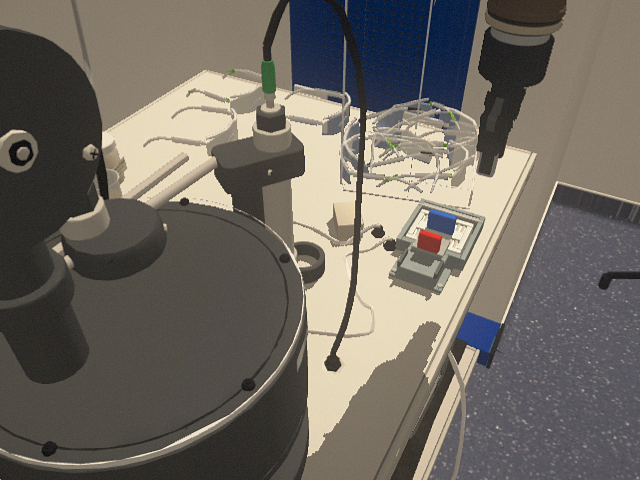

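The arm is clear, the cassette lies flat under both lip and plate, and the carton and ring look unmoved. One numeric check with the fixed cameras: knob travel, and whether the fin, carton and ring moved.

```bash
python3 - <<'E'
from h import *
for n in ('scene','side'):
    c=cam(n);b=cv2.cvtColor(cv2.imread(f'pics/{n}0.png'),cv2.COLOR_BGR2RGB);a=c['image']
    def red(im):
        m=cv2.inRange(cv2.cvtColor(im,cv2.COLOR_RGB2HSV),(0,150,60),(6,255,255));m[:200]=0
        k=max(cv2.findContours(m,0,cv2.CHAIN_APPROX_NONE)[0],key=cv2.contourArea)[:,0]
        return k.min(0),k.max(0),k.mean(0)
    P0,P1=red(b),red(a);print(n,'knob travel',(onz(c,*P1[2],46.5)-onz(c,*P0[2],46.5)).round(1))
    fin=cv2.inRange(cv2.cvtColor(a,cv2.COLOR_RGB2HSV),(105,120,30),(125,255,255));q=proj(c,[501.7,-286.8,57]).astype(int)
    w=np.zeros_like(fin);w[q[1]-30:q[1]+40,q[0]-30:q[0]+30]=255
    k=max(cv2.findContours(fin&w,0,cv2.CHAIN_APPROX_NONE)[0],key=cv2.contourArea)
    print(' fin outline',cv2.approxPolyDP(k,1.5,True)[:,0].tolist(),' expected top corners',[proj(c,[501.7+x,-286.8+y,57]).round(0).tolist() for x in(-22,22) for y in (-6,6)])
    print(' carton/ring px diff',[int(np.median(np.abs(a[y0:y1,x0:x1].astype(int)-b[y0:y1,x0:x1]))) for x0,y0,x1,y1 in ([(325,205,370,255),(258,232,306,275)] if n=='scene' else [(328,195,355,240),(300,240,328,282)])])
E
```

```text
scene knob travel [  0.6 -28.6   0. ]
 fin outline [[415, 239], [413, 254], [430, 266], [433, 266], [436, 261], [437, 249], [421, 238]]  expected top corners [[441.0, 250.0], [436.0, 253.0], [421.0, 236.0], [415.0, 239.0]]
 carton/ring px diff [0, 1]
side knob travel [  0.6 -29.    0. ]
 fin outline [[430, 210], [431, 213], [455, 220], [453, 215]]  expected top corners [[459.0, 215.0], [457.0, 219.0], [433.0, 207.0], [430.0, 211.0]]
 carton/ring px diff [8, 7]
```

Camera knob travel reads 28.6–29.0 mm, slightly short of 30. I'll measure the knob in the close wrist view before deciding.

```bash
python3 - <<'E'
from h import *
c=cam('wrist')
C=lambda x,y:(x/2.8+120-.32,y/2.8+160-.32)
for t,p,z in (('plate front robot side',(463,253),32.5),('plate front far',(466,372),32.5),('plate rear',(574,253),32.5),('near wall inner',(497,190),24),('outer near',(530,160),24),('lip edge',(245,165),26),('knob top front',(540,345),61.5),('knob top rear',(574,345),61.5)):
    print(t,onz(c,*C(*p),z)[:2].round(1))
sc=cam('scene')
for t in ('scene','side'):
    c=cam(t);a=c['image'];b=cv2.cvtColor(cv2.imread(f'pics/{t}0.png'),cv2.COLOR_BGR2RGB)
    for nm,P in (('carton/ring',None),):
        for x0,y0,x1,y1 in ([(325,205,370,255),(258,232,306,275)] if t=='scene' else [(328,195,355,240),(300,240,328,282)]):
            g=lambda im:np.float32(cv2.cvtColor(im[y0:y1,x0:x1],cv2.COLOR_RGB2GRAY))
            print(t,cv2.phaseCorrelate(g(b),g(a)))
E
```

```text
plate front robot side [ 476.  -257.7]
plate front far [ 521.9 -256.9]
plate rear [ 475.1 -219. ]
near wall inner [ 455.3 -246.4]
outer near [ 444.2 -235. ]
lip edge [ 447.7 -333.5]
knob top front [ 496.7 -230.1]
knob top rear [ 496.5 -219. ]
scene ((0.49856228950003256, 0.016839630016239227), 0.9967176644537183)
scene ((-0.01963572556309856, 0.5165617482280318), 0.9989241334023299)
side ((0.49963372078548396, 0.5093263126613756), 0.9833557560610673)
side ((0.039406249812561356, 0.5667444070178966), 1.0065193077369972)
```

```bash
python3 - <<'E'
import cv2,numpy as np
a=cv2.imread('pics/scene10c.png')[310:420,290:400];b=cv2.imread('pics/scene11c.png')[310:420,290:400]
g=lambda i:np.float32(cv2.cvtColor(i,cv2.COLOR_BGR2GRAY))
print(cv2.phaseCorrelate(g(a),g(a)),cv2.phaseCorrelate(g(a),g(b)))
cv2.imwrite('pics/cmp.png',cv2.resize(np.hstack([a,b]),None,fx=3,fy=3))
E
```

```text
((0.0, 0.0), 1.0) ((-0.00012291700286226614, 0.011337138985005879), 0.871277705166075)
```

View pics/cmp.png

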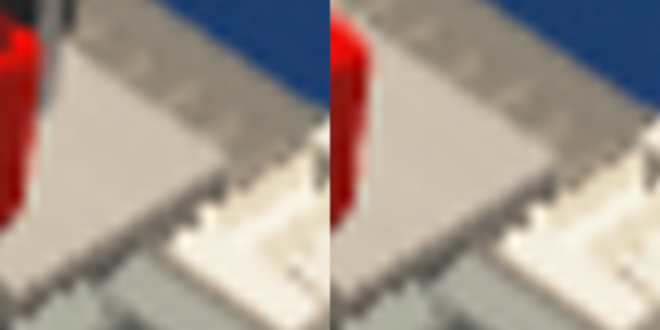

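The plate is exactly where it stood when pressed against the hard stop at 20 N, so releasing did not move it. Handing in.

```bash
python3 - <<'E'
from h import *
print(ticket.hand_in()); print(status.get_state()['time'])
E
```

```text
the job is handed in; nothing more can be done
None
the job is handed in; nothing more can be done
```

The cassette is in the seat with its tongue under the steel lip. It lies flat in the well, and the slide latch is pushed forward over its rear edge. I handed in at about 22 s with the arm clear of everything.

**How it went:** I gripped the fin and slid the tongue under the lip at a 15° tilt until it lightly touched the far wall (5 N). Then I eased back slightly, swung it flat about the tongue, let go, and slid the latch by its knob.

**Last checks:**
- **Cassette home:** before release, its underside worked out at z 6.0–6.1 mm front and rear, with the floor at 6. The floor pushed back with about 12 N. The pictures after release show it level in the well.
- **Latch closed:** it met a hard stop, with the push rising from 7 to 20 N for 0.2 mm of movement. A picture after release shows the plate has not moved from that position.
- **Other objects:** the carton and sieve ring show no shift in either fixed camera. I did not check the beaker separately, but the arm never went near it.

**Disagreements:**
- **Latch travel:** the cameras read 28.6–29.4 mm of knob travel, and the arm's own reading was 29.6 mm, against the nominal 30. Measured from the lip, the knob ended at seat x -62, as it should. One wrist-view reading put the plate about 11 mm past the near wall, where 14 mm is nominal. The camera calibration is only good to about 2 mm, so I relied on the hard stop.
- **Seat position:** my estimates of where the seat lies along its length differed by 1–2 mm between views, which is why I felt for the far wall.

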